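# Bolt and clip the stock chest shut

### The arm

A 6-joint arm with a two-finger parallel gripper is mounted at the origin on the work surface. World frame = base frame: x ahead of the robot, y to its left, z up, the work surface at z = 0. Lengths are in m, angles in rad, forces in N, time in s.
With the tool pointing down it reaches from about 0.25 to 0.725 m from the base axis. Payload 4 kg.
Tool frame: the origin (TCP) lies midway between the tips of the shut fingers; the grasp point (between the pads) lies 19 mm behind it; z points along the fingers, y is the line along which they close (so a half turn about z gives the same grasp; the last joint's range is limited). The gripper opens to 85 mm and grips with 20 to 120 N. Pads are 22 mm wide; open, the fingers measure 114 mm over their backs; the gripper's body (76 mm by 85 mm) begins 54 mm behind the grasp point. The pads swing forward as they close: fully open they stand 13 mm farther back than shut.
Start: joints at [-1.271, 0.241, 0.005, 1.335, 0, 1.571], TCP at [0.148, -0.478, 0.191] pointing down, gripper open.
Joint ranges: [-2.72, 2.72], [-1.05, 1.87], [-1.09, 1.28], [-1.99, 2.15], [-1.42, 1.44], [-3.14, 3.14]. Speed limits (rad/s): [2.79, 2.79, 3.14, 3.14, 3.14, 3.14].

### API

Orientations are given as a unit quaternion [x, y, z, w].
In Python, from workcell import bot gives the robot as it stands. The module is installed in compiled form; this text tells all that it offers.
- The arm moves only by the tool jog_arm, never from a script. Its argument "deltas" is a list of rows, each an object with "fingers": the opening, from 0 (shut) to 1 (fully open); "delta_pos": the shift along the tool's x, y, z normalised to -1 to 1, where 1 is 300 mm, a list of three; "yaw": the turn about the tool's z normalised to -1 to 1, where 1 is pi/4 rad. A call has 1 to 12 rows; each row is the pose to reach, as a shift and turn from the pose commanded when the call began, along the tool's axes at that moment; what a row does not reach only later rows make up. A row lasts 1/10 s, in which the tool goes at most 50 mm and 8.59 degrees, less where a joint would pass 70% of its speed; a pose out of reach is approached as far as the arm can. A call with a number of a shift or a turn outside -1 to 1 is refused whole. A call with a gripper value outside its range is refused whole. The fingers move at their own pace and stop on an object; the grip force is fixed at half the most. Time passes only in rows, so rows that repeat a pose let the fingers close. It gives the time, the measured TCP pose, the force, the opening and the grip force at its end, in the units of the state.
- bot.get_obs(): the state, without advancing time (a new reading comes with each control period).
- bot.camera(name): name is "side" or "top"; returns a dict with "image" (400x640x3 uint8, red, green, blue), "range_z" (400x640 float32, m along the optical axis (not along the pixel's ray), 0 where there is no reading), "fx", "fy", "cx", "cy" (pixels), "distortion" ([k1, k2, p1, p2, k3] as OpenCV has them; the pictures are not rectified), "rvec" (rotation vector, rad) and "tvec" (3), from world to camera coordinates, as OpenCV has them. Camera axes: x right, y down, z forward; pixel columns grow to the right and rows downward; lengths in m; the calibration is good to about 2 mm. A picture is of the moment at which its call begins.
- bot.job_done(): hands the job in; it is judged then, once.
The state is a dict: "clock": time; "joint_pos": joint angles; "joint_vel": joint speeds; "tau": joint torques, N m; "eef_pos": TCP position; "tool_rot": TCP orientation; "ft_force": force on the tool from outside, world axes, zero at the start; "ft_torque": the same for the moment, N m; "grip_width": finger opening in m; "grasp_force": force on a finger pad.
Only numpy, scipy, OpenCV 4.12 (cv2) and the standard library are available. Lean on these libraries where they do the work, as an engineer would, in place of code of your own. Each camera call takes 0.05 s, during which the arm holds its last target. There are 200 camera calls.

### The job

Lock the jeweller's stock chest for carrying: lift the handle of the bolt out of its notch, slide the bolt across into the keeper and drop the handle fully into the other notch. Then push the spring clip sideways onto the neck of the bolt until it snaps home. Leave the tin, the bottle and the hammer where they are.

Things in the scene. Friction and masses are not known exactly. Their poses are not given: they have to be found in the camera images.
- chest: Fixed wooden chest, 226 mm (its x) by 380 mm (y), lid top 90 mm above its underside, whose centre is the origin; z up; turned up to 23 degrees either way. A steel bolt lies on the lid along the chest's y, its axis at x = 0, 26 mm above the lid, in dark steel saddles 30 mm wide (x), 39 mm high at y = -105, +14 and +41 mm (the last is the keeper).
- open_notch (a point): Point on the bolt axis at the open notch (chest x 0, y -75 mm, 26 mm above the lid). An upright steel strip 8 mm thick, 19 mm from the bolt axis on the +x side, tops out 35 mm above the lid; the open notch in it is straight beside this point, the other notch further along +y. Both are 14 mm wide, open upwards, for a 10 mm handle stalk.
- bolt (a joint): Slide of the bolt along the chest's +y, m: 0 = drawn back. A spring pushes it back (1.5 N at 0, 3.3 N at the end; friction 0.6 N). The other notch lies 60 to 72 mm along: it differs and is not measured. Just past it an end wall, 62 mm above the lid, 8 mm thick (x), 12 mm (y), stops the stalk at any handle angle; touching it, the stalk is 2 mm past the notch's centre.
- handle (a joint): Turn of the handle about the bolt axis, rad: 0 = fully down in a notch, pointing to the chest's +x, 12 degrees above level; grows as its ball is lifted (up and towards -x) to a limit of 0.925. The stalk clears the strip between the notches above about 0.62. Light (about 0.05 N m): it falls down if let go.
- handle_ball (a point): Centre of the steel ball, 24 mm across, at the end of the 10 mm thick handle stalk, 72 mm from the bolt axis. Fully down it is 41 mm above the lid and 70 mm to +x of the bolt axis; it circles that axis as the handle turns. Pinched along the chest's y, the ball pivots in the grip.
- clip (a joint): Slide of the spring clip along the chest's +x, m: 0 = fully back, 0.027 = home against its stop. Held in a track square to the bolt at chest y = +70 mm. With the bolt across, its jaws meet the neck at about 0.013, the push grows to about 5 N (more when fast), and past 0.022 it snaps on. The neck (12 mm thick, 30 mm long) suits any place of the other notch. Pushed on too early, the clip bars the bolt.
- clip_tab (a point): Middle of the top edge of the clip's upright thumb tab: a steel plate 30 mm wide (chest's y), 6 mm thick (x), on the robot's side of the bolt, from 5 mm to 74 mm above the lid. Push its -x face. The two jaws lie ahead of it (+x), above and below the height of the bolt axis.
- tin_mid (a point): Bystander: round aluminium tin, 56 mm across and 42 mm high, on the chest's lid at the -x, -y corner; the point is its centre.
- polish_mid (a point): Bystander: amber bottle 60 mm across, 150 mm high, on the bench; the point is its centre.
- hammer_grip (a point): Bystander: hammer with a wooden handle lying on the bench; the point is in the middle of its handle.

How it is judged:
On the way, in this order (a step that is already met when the one before it is completed fails the run):
1. the handle is lifted out of the open notch (value of joint handle above 0.5 rad and value of joint bolt below 0.02 m), for 0.05 s.
2. the bolt is across and its handle is down in the other notch (value of joint bolt above 0.055 m and value of joint handle below 0.1 rad), for 0.2 s.
3. the clip is snapped home on the neck (value of joint clip above 0.0235 m and value of joint bolt above 0.055 m), for 0.2 s.
At the end, for the whole second after the job is handed in: The bolt is across (over 55 mm), its handle is down in the other notch (within 0.1 rad of fully down) and the clip is home on the neck (over 23.5 of its 27 mm) (all of step 3 and value of joint handle below 0.1 rad); the robot touches nothing.
It fails at once if the tin, the bottle or the hammer is pushed more than 25 mm (distance of any of tin_mid, polish_mid, hammer_grip from where it was at the start of the episode above 0.025 m).
It also fails if it takes over 48 s, if anything falls off the work surface, if the arm or the gripper's body presses on something with over 40 N, if the wrist force passes 120 N, or if a joint passes its speed limit or range.

## Working session

There is one attempt and no reset: what is moved stays moved. The work goes in short steps, Python scripts to look and compute and a tool call to move; the robot and the scene stay as the last step left them, time stands still between calls to the robot, and variables do not carry over. Pictures are saved under pics/ and viewed, at most 10 in all, crops included, and the job is handed in when it is done.

Besides the shell and the picture viewer there is one more tool, called as name(argument=value, ...), one argument or row to a line, values as JSON. jog_arm: Moves the arm, as the interface text tells. Scaled input: -1 to 1 covers 300 mm each way for a shift and pi/4 rad each way for a turn. Its arguments: {"type":"object","properties":{"deltas":{"type":"array","items":{"type":"object","properties":{"fingers":{"type":"number"},"delta_pos":{"type":"array","items":{"type":"number"}},"yaw":{"type":"number"}}}}},"required":["deltas"]}

```bash
mkdir -p pics
cat > h.py <<'E'
import numpy as np, cv2
from workcell import bot
def cam(n):
    c=bot.camera(n); K=np.array([[c['fx'],0,c['cx']],[0,c['fy'],c['cy']],[0,0,1]])
    R=cv2.Rodrigues(np.array(c['rvec'],float))[0]; return c,K,R
def cloud(c,K,R):
    v,u=np.mgrid[:400,:640]; p=np.stack([u,v],-1).reshape(-1,1,2).astype(float)
    n=cv2.undistortPoints(p,K,np.array(c['distortion'],float)).reshape(400,640,2)
    z=c['range_z']; P=np.dstack([n*z[...,None],z])
    W=(P-np.array(c['tvec']).ravel())@R; W[z==0]=np.nan; return W
E
python3 - <<'E'
from h import *
for n in('top','side'):
    c,K,R=cam(n); cv2.imwrite(f'pics/{n}0.png',c['image'][...,::-1]); W=cloud(c,K,R); np.save(n+'.npy',W); print(n,-R.T@np.array(c['tvec']).ravel(),R[2])
o=bot.get_obs(); print(o['eef_pos'],o['tool_rot'],o['clock'],o['ft_force'])
E
```

```text
top [ 0.24556914 -0.01761443  1.71499698] [ 0.20616657 -0.00956657 -0.97847015]
side [0.07115379 0.88439371 0.80215304] [ 0.40260367 -0.72889219 -0.55373862]
[ 0.14747652 -0.47706829  0.19059896] [ 9.88782363e-01  1.49360436e-01 -1.38295242e-04 -9.38155241e-04] 0.1 [ 0.24591454 -0.19255726  0.07858113]
```

View pics/top0.png

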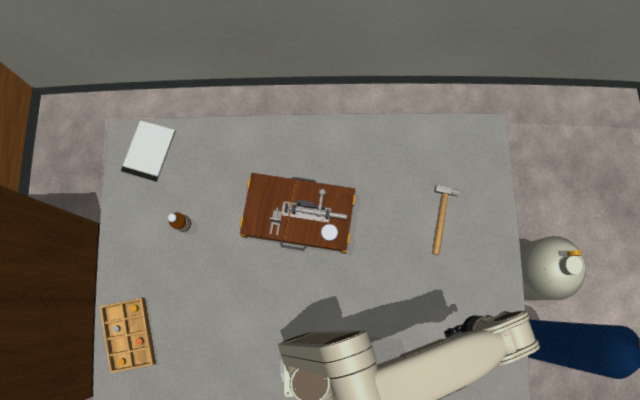

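View pics/side0.png

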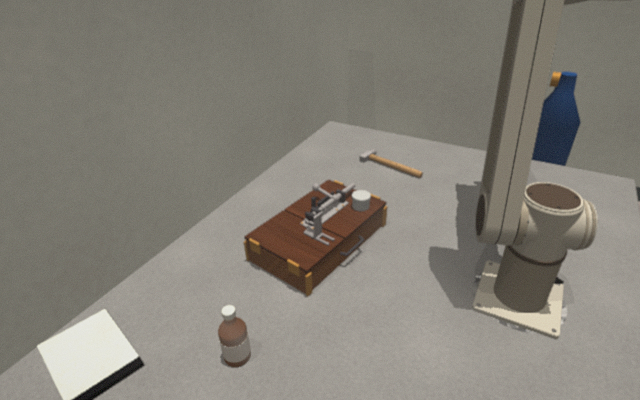

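The top view shows the chest at about (298,212), the ball at (322,191), the clip at (276,222) and the tin at (329,232). The bottle (178,221) and hammer (440,220) are well clear. Next I fit the chest pose from depth.

Run:
```python
from h import *
T=np.load('top.npy'); S=np.load('side.npy')
sub=T[165:260,232:365].reshape(-1,3); sub=sub[~np.isnan(sub[:,0])]
print('z hist',np.histogram(sub[:,2],bins=np.arange(0,.2,.01)))
lid=sub[(abs(sub[:,2]-.09)<.012)]
print('lid z',np.median(lid[:,2]))
h=sub[(sub[:,2]>.07)]
r=cv2.minAreaRect(h[:,:2].astype(np.float32)); print(r)
c=np.array(r[0]); 
(w,hh),a=r[1],np.radians(r[2])
# yaw: chest y axis along long side, near world y
d=np.array([np.cos(a),np.sin(a)]) if w>hh else np.array([-np.sin(a),np.cos(a)])
if d[1]<0:d=-d
ex=np.array([d[1],-d[0]]); yaw=np.arctan2(ex[1],ex[0]); print('yaw',np.degrees(yaw),'c',c)
for nm,W in(('top',T),('side',S)):
    P=W.reshape(-1,3); P=P[~np.isnan(P[:,0])]
    L=np.c_[(P[:,:2]-c)@ex,(P[:,:2]-c)@d,P[:,2]-.09]
    m=(abs(L[:,0])<.125)&(abs(L[:,1])<.2)
    L=L[m]; print(nm,'lid extents',[np.percentile(L[abs(L[:,2])<.01][:,i],[.3,99.7]) for i in(0,1)])
    for k,b in dict(ball=(.05,.09,-.11,-.04,.03,.06),tin=(-.12,-.03,-.19,-.07,.035,.05),tab=(-.08,-.02,.045,.095,.05,.09),wall=(.01,.03,-.03,.03,.045,.07),saddles=(-.02,.02,-.2,.06,.034,.045)).items():
        q=L[(L[:,0]>b[0])&(L[:,0]<b[1])&(L[:,1]>b[2])&(L[:,1]<b[3])&(L[:,2]>b[4])&(L[:,2]<b[5])]
        if len(q):print(nm,k,len(q),q.mean(0).round(4),q.min(0).round(4),q.max(0).round(4))
```

```text
z hist (array([2232,   58,   31,   31,  134,   33,   13,  116, 3448, 2423,   66,
        126,  371,  200,   22,   15,   10,    1,    0]), array([0.  , 0.01, 0.02, 0.03, 0.04, 0.05, 0.06, 0.07, 0.08, 0.09, 0.1 ,
       0.11, 0.12, 0.13, 0.14, 0.15, 0.16, 0.17, 0.18, 0.19]))
lid z 0.08915095630450763
((0.5524305105209351, 0.03550748527050018), (0.39239516854286194, 0.22994056344032288), 80.10151672363281)
yaw -9.898483276367193 c [0.55243051 0.03550749]
top lid extents [array([-0.11288172,  0.11280204]), array([-0.19282847,  0.19061546])]
top ball 46 [ 0.0669 -0.0759  0.0464] [ 0.0502 -0.0862  0.0364] [ 0.0804 -0.0647  0.0547]
top tin 197 [-0.0648 -0.1212  0.0414] [-0.092  -0.1481  0.035 ] [-0.0364 -0.0949  0.0495]
top tab 25 [-0.0531  0.0683  0.0665] [-0.0558  0.0544  0.0502] [-0.049   0.0838  0.0814]
top wall 13 [ 0.0187 -0.0017  0.0586] [ 0.0147 -0.0069  0.0473] [0.0233 0.0037 0.0652]
top saddles 156 [ 0.0014 -0.0488  0.0373] [-0.0145 -0.1708  0.0341] [0.0199 0.045  0.0448]
side lid extents [array([-0.11241612,  0.11325568]), array([-0.18885836,  0.19632203])]
side ball 58 [ 0.0662 -0.0687  0.0446] [ 0.0514 -0.08    0.0318] [ 0.0808 -0.0598  0.0552]
side tin 182 [-0.066  -0.114   0.0416] [-0.0911 -0.1456  0.035 ] [-0.0354 -0.0881  0.0462]
side tab 76 [-0.0527  0.0748  0.0638] [-0.0565  0.0559  0.0507] [-0.0486  0.0893  0.0756]
side wall 32 [0.0187 0.0041 0.0556] [ 0.0149 -0.0049  0.0469] [0.0237 0.012  0.065 ]
side saddles 192 [ 0.0024 -0.0354  0.0372] [-0.0162 -0.1677  0.034 ] [0.0195 0.0489 0.0444]
```

Heights and sizes agree: lid at 89 mm, chest yaw −9.9°, and the tin, ball and tab are within a few mm of nominal. I average the two cameras. The end wall centre is at y≈0, so the notch should be about 62 mm along.

```bash
cat >> h.py <<'E'
from scipy.spatial.transform import Rotation as Ro
YAW=np.radians(-9.9); ex=np.array([np.cos(YAW),np.sin(YAW)]); ey=np.array([-ex[1],ex[0]]); C=np.array([.5524,.0355])+.0015*ey; LID=.0895
def world(l): return np.r_[C+l[0]*ex+l[1]*ey,LID+l[2]]
def local(p): p=np.array(p); return np.r_[(p[:2]-C)@ex,(p[:2]-C)@ey,p[2]-LID]
def rows(targets,p=None,q=None):
    o=bot.get_obs(); p=np.array(o['eef_pos'] if p is None else p); R=Ro.from_quat(o['tool_rot'] if q is None else q)
    print('local tcp',local(p).round(4),'yaw',np.degrees(np.arctan2(*R.as_matrix()[[1,0],0])).round(2),'F',np.array(o['ft_force']).round(2),'w',o['grip_width'],o['clock'])
    for t in targets: print((R.inv().apply(np.array(t)-p)/.3).round(4))
E
python3 - <<'E'
from h import *
b=world([.0685,-.0745,.041-.019]); a=b+[0,0,.12]; print(b); rows([(np.array([.148,-.478,.31])+a)/2,a])
E
```

```text
[ 0.60732916 -0.04819012  0.1115    ]
local tcp [-0.3108 -0.5761  0.1011] yaw 17.18 F [ 0.25 -0.19  0.08] w 0.0855689284118937 0.1
[ 0.9437 -0.4553 -0.2663]
[ 1.8867 -0.9133 -0.1346]
```

jog_arm(
  deltas=[
    {"delta_pos": [0, 0, -0.25], "yaw": 0.2, "fingers": 0.7},
    {"delta_pos": [0, 0, -0.25], "yaw": 0.3, "fingers": 0.7},
    {"delta_pos": [0.94, -0.455, -0.266], "yaw": 0.6, "fingers": 0.7},
    {"delta_pos": [0.94, -0.455, -0.266], "yaw": 0.6, "fingers": 0.7},
    {"delta_pos": [0.94, -0.455, -0.266], "yaw": 0.6, "fingers": 0.7},
    {"delta_pos": [0.94, -0.455, -0.266], "yaw": 0.6, "fingers": 0.7},
    {"delta_pos": [0.94, -0.455, -0.266], "yaw": 0.6, "fingers": 0.7},
    {"delta_pos": [0.94, -0.455, -0.266], "yaw": 0.6, "fingers": 0.7},
    {"delta_pos": [0.94, -0.455, -0.266], "yaw": 0.6, "fingers": 0.7},
    {"delta_pos": [0.94, -0.455, -0.266], "yaw": 0.6, "fingers": 0.7},
  ],
)

```text
clock: 1.1
eef_pos: [0.3782, -0.2619, 0.2707]
tool_rot: [0.997, -0.083, -0.0, -0.0]
ft_force: [-1.1, -0.4, -0.0]
grip_width: 0.0598
grasp_force: 0.0
```

Run:
```python
from h import *
b=world([.0685,-.0745,.041-.019]); rows([b+[0,0,.12],b])
```

```text
local tcp [-0.1204 -0.3244  0.1812] yaw -9.53 F [-1.12 -0.41 -0.01] w 0.05977339350348172 1.1
[ 0.6353 -0.8289  0.1307]
[ 0.6356 -0.8286  0.5307]
```

jog_arm(
  deltas=[
    {"delta_pos": [0.635, -0.829, 0.13], "yaw": 0.008, "fingers": 0.7},
    {"delta_pos": [0.635, -0.829, 0.13], "yaw": 0.008, "fingers": 0.7},
    {"delta_pos": [0.635, -0.829, 0.13], "yaw": 0.008, "fingers": 0.7},
    {"delta_pos": [0.635, -0.829, 0.13], "yaw": 0.008, "fingers": 0.7},
    {"delta_pos": [0.635, -0.829, 0.13], "yaw": 0.008, "fingers": 0.7},
    {"delta_pos": [0.635, -0.829, 0.13], "yaw": 0.008, "fingers": 0.7},
    {"delta_pos": [0.635, -0.829, 0.13], "yaw": 0.008, "fingers": 0.7},
    {"delta_pos": [0.635, -0.829, 0.13], "yaw": 0.008, "fingers": 0.7},
    {"delta_pos": [0.635, -0.829, 0.13], "yaw": 0.008, "fingers": 0.7},
  ],
)

```text
clock: 2.0
eef_pos: [0.6027, -0.0767, 0.2316]
tool_rot: [0.998, -0.068, -0.0, -0.01]
ft_force: [-0.4, 0.7, -0.3]
grip_width: 0.0594
grasp_force: 0.0
```

Run:
```python
from h import *
b=world([.0685,-.0745,.041-.019]); rows([b])
c,K,R=cam('side'); cv2.imwrite('pics/s1.png',cv2.resize(c['image'][130:290,230:430,::-1],None,fx=4,fy=3.75)[:600])
```

```text
local tcp [ 0.0689 -0.1034  0.1421] yaw -7.8 F [-0.41  0.65 -0.26] w 0.05936911284349384 2.0
[ 0.0032 -0.0884  0.4022]
```

View pics/s1.png

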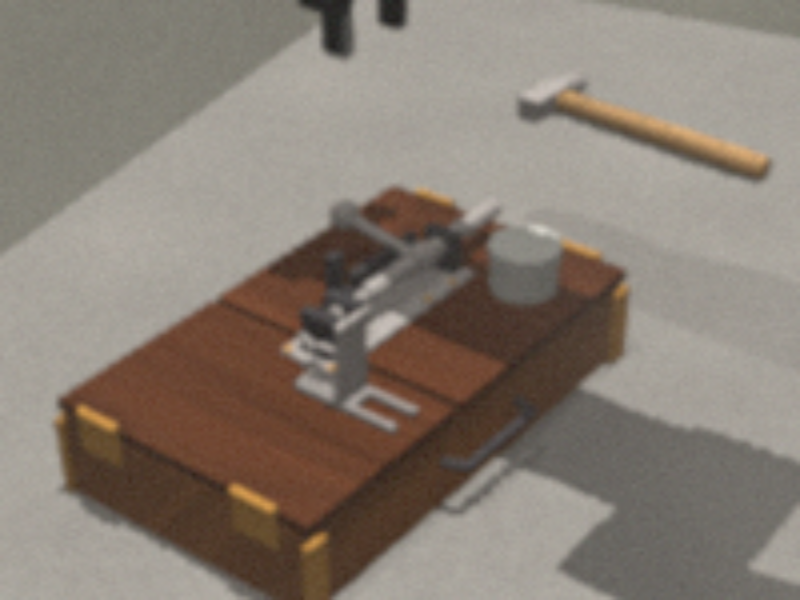

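The crop shows the handle down in its notch, ball at (348,212) in the crop, with the fingers above it and to its right. The last move hadn't settled, so I let it settle.

jog_arm(
  deltas=[
    {"delta_pos": [0, 0, 0], "yaw": 0, "fingers": 0.7},
    {"delta_pos": [0, 0, 0], "yaw": 0, "fingers": 0.7},
    {"delta_pos": [0, 0, 0], "yaw": 0, "fingers": 0.7},
  ],
)

```text
clock: 2.35
eef_pos: [0.6032, -0.0761, 0.2329]
tool_rot: [0.998, -0.068, 0.001, -0.01]
ft_force: [0.1, -0.1, 1.4]
grip_width: 0.0597
grasp_force: 0.0
```

Run:
```python
from h import *
b=world([.0685,-.0745,.041-.019]); rows([b])
```

```text
local tcp [ 0.0693 -0.1027  0.1434] yaw -7.78 F [ 0.1  -0.11  1.37] w 0.05970246386585544 2.35
[ 0.0007 -0.0858  0.4065]
```

jog_arm(
  deltas=[
    {"delta_pos": [0.0, -0.086, 0], "yaw": 0.047, "fingers": 0.7},
    {"delta_pos": [0.0, -0.086, 0], "yaw": 0.047, "fingers": 0.7},
    {"delta_pos": [0.0, -0.086, 0], "yaw": 0.047, "fingers": 0.7},
    {"delta_pos": [0.0, -0.086, 0.1], "yaw": 0.047, "fingers": 0.7},
    {"delta_pos": [0.0, -0.086, 0.2], "yaw": 0.047, "fingers": 0.7},
    {"delta_pos": [0.0, -0.086, 0.2], "yaw": 0.047, "fingers": 0.7},
    {"delta_pos": [0.0, -0.086, 0.2], "yaw": 0.047, "fingers": 0.7},
  ],
)

```text
clock: 3.05
eef_pos: [0.604, -0.0693, 0.1727]
tool_rot: [0.998, -0.067, -0.0, -0.019]
ft_force: [1.2, 0.2, 0.5]
grip_width: 0.0601
grasp_force: 0.0
```

Run:
```python
from h import *
b=world([.0685,-.0745,.041-.019]); rows([b]); print(bot.get_obs()['tool_rot'])
```

```text
local tcp [ 0.0688 -0.0959  0.0832] yaw -7.7 F [1.18 0.2  0.45] w 0.06009911399114734 3.05
[ 0.0023 -0.0635  0.2067]
[ 9.97564564e-01 -6.71660500e-02 -2.05895620e-04 -1.88047662e-02]
```

Run:
```python
from h import *
print(np.round(bot.get_obs()['joint_pos'],3), Ro.from_quat(bot.get_obs()['tool_rot']).as_matrix().round(3))
```

```text
[-0.135  0.469  0.285  1.39   0.037  3.141] [[ 0.991 -0.134  0.002]
 [-0.134 -0.99   0.038]
 [-0.003 -0.037 -0.999]]
```

Joint 6 is at its range limit, so I raise the tool and turn half a turn the other way, which gives the same grasp.

jog_arm(
  deltas=[
    {"delta_pos": [0, 0, -0.2], "yaw": 0, "fingers": 0.7},
    {"delta_pos": [0, 0, -0.2], "yaw": -0.2, "fingers": 0.7},
    {"delta_pos": [0, 0, -0.2], "yaw": -1, "fingers": 0.7},
    {"delta_pos": [0, 0, -0.2], "yaw": -1, "fingers": 0.7},
    {"delta_pos": [0, 0, -0.2], "yaw": -1, "fingers": 0.7},
    {"delta_pos": [0, 0, -0.2], "yaw": -1, "fingers": 0.7},
    {"delta_pos": [0, 0, -0.2], "yaw": -1, "fingers": 0.7},
    {"delta_pos": [0, 0, -0.2], "yaw": -1, "fingers": 0.7},
  ],
)

```text
clock: 3.85
eef_pos: [0.6053, -0.0718, 0.2353]
tool_rot: [0.947, 0.32, 0.01, -0.016]
ft_force: [0.2, -1.8, 0.6]
grip_width: 0.0596
grasp_force: 0.0
```

jog_arm(
  deltas=[
    {"delta_pos": [0, 0, 0], "yaw": -1, "fingers": 0.7},
    {"delta_pos": [0, 0, 0], "yaw": -1, "fingers": 0.7},
    {"delta_pos": [0, 0, 0], "yaw": -1, "fingers": 0.7},
    {"delta_pos": [0, 0, 0], "yaw": -1, "fingers": 0.7},
    {"delta_pos": [0, 0, 0], "yaw": -1, "fingers": 0.7},
    {"delta_pos": [0, 0, 0], "yaw": -1, "fingers": 0.7},
  ],
)

```text
clock: 4.45
eef_pos: [0.6048, -0.0717, 0.2345]
tool_rot: [0.752, 0.659, 0.015, -0.012]
ft_force: [0.2, -0.6, 0.3]
grip_width: 0.0595
grasp_force: 0.0
```

jog_arm(
  deltas=[
    {"delta_pos": [0, 0, 0], "yaw": -1, "fingers": 0.7},
    {"delta_pos": [0, 0, 0], "yaw": -1, "fingers": 0.7},
    {"delta_pos": [0, 0, 0], "yaw": -1, "fingers": 0.7},
    {"delta_pos": [0, 0, 0], "yaw": -1, "fingers": 0.7},
    {"delta_pos": [0, 0, 0], "yaw": -1, "fingers": 0.7},
    {"delta_pos": [0, 0, 0], "yaw": -1, "fingers": 0.7},
  ],
)

```text
clock: 5.05
eef_pos: [0.6049, -0.0718, 0.2345]
tool_rot: [0.443, 0.896, 0.018, -0.005]
ft_force: [0.1, -0.5, 0.5]
grip_width: 0.0599
grasp_force: 0.0
```

jog_arm(
  deltas=[
    {"delta_pos": [0, 0, 0], "yaw": -0.9, "fingers": 0.7},
    {"delta_pos": [0, 0, 0], "yaw": -0.9, "fingers": 0.7},
    {"delta_pos": [0, 0, 0], "yaw": -0.9, "fingers": 0.7},
    {"delta_pos": [0, 0, 0], "yaw": -0.9, "fingers": 0.7},
    {"delta_pos": [0, 0, 0], "yaw": -0.9, "fingers": 0.7},
    {"delta_pos": [0, 0, 0], "yaw": -0.9, "fingers": 0.7},
    {"delta_pos": [0, 0, 0], "yaw": -0.9, "fingers": 0.7},
  ],
)

```text
clock: 5.75
eef_pos: [0.6046, -0.0717, 0.2338]
tool_rot: [0.108, 0.994, 0.019, 0.001]
ft_force: [0.5, -0.2, -0.3]
grip_width: 0.06
grasp_force: 0.0
```

Run:
```python
from h import *
b=world([.0685,-.0745,.041-.019]); rows([b]); print(np.round(bot.get_obs()['joint_pos'],3), Ro.from_quat(bot.get_obs()['tool_rot']).as_matrix().round(3))
```

```text
local tcp [ 0.0699 -0.0982  0.1443] yaw 167.64 F [ 0.52 -0.23 -0.33] w 0.06000354393378496 5.75
[0.0069 0.0633 0.4105]
[-0.139  0.456  0.422  1.537  0.037  0.077] [[-0.977  0.214  0.005]
 [ 0.214  0.976  0.037]
 [ 0.003  0.037 -0.999]]
```

jog_arm(
  deltas=[
    {"delta_pos": [0.007, 0.063, 0], "yaw": -0.055, "fingers": 0.7},
    {"delta_pos": [0.007, 0.063, 0.05], "yaw": -0.055, "fingers": 0.7},
    {"delta_pos": [0.007, 0.063, 0.15], "yaw": -0.055, "fingers": 0.7},
    {"delta_pos": [0.007, 0.063, 0.2], "yaw": -0.055, "fingers": 0.7},
    {"delta_pos": [0.007, 0.063, 0.2], "yaw": -0.055, "fingers": 0.7},
    {"delta_pos": [0.007, 0.063, 0.2], "yaw": -0.055, "fingers": 0.7},
  ],
)

```text
clock: 6.35
eef_pos: [0.6065, -0.0506, 0.1741]
tool_rot: [0.085, 0.996, 0.019, 0.0]
ft_force: [0.6, 0.0, 0.4]
grip_width: 0.0598
grasp_force: 0.0
```

Run:
```python
from h import *
b=world([.0685,-.0745,.041-.019]); rows([b])
c,K,R=cam('side'); cv2.imwrite('pics/s2.png',cv2.resize(c['image'][150:230,270:370,::-1],None,fx=6,fy=6))
```

```text
local tcp [ 0.0681 -0.077   0.0846] yaw 170.2 F [0.55 0.   0.45] w 0.05984056829484538 6.35
[-0.0019  0.0005  0.209 ]
```

View pics/s2.png

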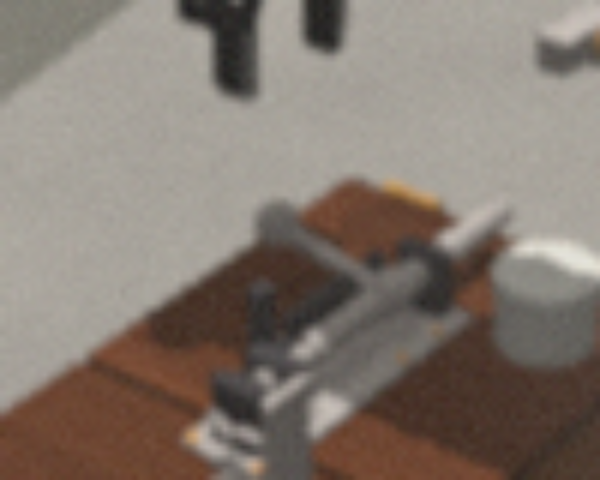

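The finger midpoint (≈278,70) is directly above the ball (277,222). I descend and grip.

jog_arm(
  deltas=[
    {"delta_pos": [0, 0, 0.1], "yaw": 0, "fingers": 0.7},
    {"delta_pos": [0, 0, 0.16], "yaw": 0, "fingers": 0.7},
    {"delta_pos": [0, 0, 0.208], "yaw": 0, "fingers": 0.7},
    {"delta_pos": [0, 0, 0.208], "yaw": 0, "fingers": 0.7},
    {"delta_pos": [0, 0, 0.208], "yaw": 0, "fingers": 0.4},
    {"delta_pos": [0, 0, 0.208], "yaw": 0, "fingers": 0.3},
    {"delta_pos": [0, 0, 0.208], "yaw": 0, "fingers": 0.2},
    {"delta_pos": [0, 0, 0.208], "yaw": 0, "fingers": 0.0},
    {"delta_pos": [0, 0, 0.208], "yaw": 0, "fingers": 0.0},
    {"delta_pos": [0, 0, 0.208], "yaw": 0, "fingers": 0.0},
    {"delta_pos": [0, 0, 0.208], "yaw": 0, "fingers": 0.0},
  ],
)

```text
clock: 7.5
eef_pos: [0.6065, -0.0482, 0.1112]
tool_rot: [0.085, 0.996, 0.019, 0.0]
ft_force: [-0.2, -0.5, -0.4]
grip_width: 0.0001
grasp_force: 0.0
```

Run:
```python
from h import *
# path: bolt axis in tool frame, arc from th=12deg to 12+45.5deg
o=bot.get_obs(); p=np.array(o['eef_pos']); b=lambda y,th:np.array([.072*np.cos(th),y,.026+.072*np.sin(th)])
a0=np.radians(12)
def W(y,h): d=b(y,a0+h)-b(0,a0); return p+np.r_[d[0]*ex+d[1]*ey,d[2]]
rows([W(0,h) for h in(.12,.24,.36,.48,.60,.72,.78)])
```

```text
local tcp [ 0.0676 -0.0747  0.0217] yaw 170.26 F [-0.17 -0.5  -0.38] w 9.042845217293439e-05 7.5
[ 0.0077  0.0011 -0.0277]
[ 0.0187  0.0021 -0.0543]
[ 0.0329  0.0031 -0.0793]
[ 0.0499  0.004  -0.1025]
[ 0.0695  0.0048 -0.1235]
[ 0.0916  0.0056 -0.142 ]
[ 0.1034  0.0059 -0.1503]
```

The fingers closed fully and missed the ball, so I look again.

Run:
```python
from h import *
c,K,R=cam('side'); t,Kt,Rt=cam('top')
im=np.hstack([cv2.resize(c['image'][150:230,270:370,::-1],(400,320)),cv2.resize(t['image'][160:240,270:370,::-1],(400,320))])
cv2.imwrite('pics/s3.png',im)
for c,K,R in((c,K,R),(t,Kt,Rt)):
    o=bot.get_obs(); z=Ro.from_quat(o['tool_rot']).as_matrix()[:,2]
    for p in(o['eef_pos'],np.array(o['eef_pos'])-.019*z,world([.07,-.075,.041])):
        print(cv2.projectPoints(np.array([p],float),np.array(c['rvec'],float),np.array(c['tvec'],float),K,np.array(c['distortion'],float))[0].ravel().round(1))
```

```text
[316.9 192.6]
[316.8 187.2]
[316.2 186.9]
[321.2 193.9]
[321.5 192.7]
[321.5 192. ]
```

View pics/s3.png

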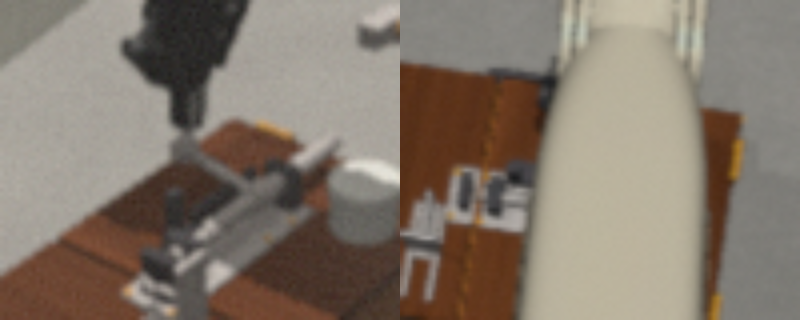

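Run:
```python
from h import *
c,K,R=cam('side'); W=cloud(c,K,R)
for v in range(166,200,2):
    print(v,[ (tuple((local(W[v,u])*1000).round().astype(int)) if not np.isnan(W[v,u,0]) else None) for u in (311,314,316,318,321)])
o=bot.get_obs(); print(o['grip_width'],o['grasp_force'],local(o['eef_pos']))
```

```text
166 [(np.int64(58), np.int64(-40), np.int64(134)), (np.int64(79), np.int64(-79), np.int64(109)), (np.int64(58), np.int64(-62), np.int64(124)), (np.int64(60), np.int64(-74), np.int64(118)), (np.int64(59), np.int64(-87), np.int64(112))]
168 [(np.int64(59), np.int64(-41), np.int64(126)), (np.int64(62), np.int64(-58), np.int64(117)), (np.int64(57), np.int64(-62), np.int64(118)), (np.int64(58), np.int64(-72), np.int64(113)), (np.int64(56), np.int64(-84), np.int64(108))]
170 [(np.int64(56), np.int64(-38), np.int64(122)), (np.int64(56), np.int64(-50), np.int64(117)), (np.int64(56), np.int64(-60), np.int64(112)), (np.int64(54), np.int64(-67), np.int64(109)), (np.int64(56), np.int64(-83), np.int64(101))]
172 [(np.int64(287), np.int64(-306), np.int64(-88)), (np.int64(57), np.int64(-51), np.int64(109)), (np.int64(61), np.int64(-65), np.int64(101)), (np.int64(58), np.int64(-71), np.int64(99)), (np.int64(254), np.int64(-327), np.int64(-86))]
174 [(np.int64(277), np.int64(-295), np.int64(-88)), (np.int64(69), np.int64(-66), np.int64(91)), (np.int64(60), np.int64(-64), np.int64(95)), (np.int64(57),
[... 2229 characters left out ...]
t64(0)), (np.int64(90), np.int64(-88), np.int64(1)), (np.int64(84), np.int64(-90), np.int64(2)), (np.int64(80), np.int64(-94), np.int64(2)), (np.int64(71), np.int64(-99), np.int64(2))]
196 [(np.int64(90), np.int64(-73), np.int64(1)), (np.int64(83), np.int64(-79), np.int64(1)), (np.int64(78), np.int64(-82), np.int64(1)), (np.int64(71), np.int64(-84), np.int64(3)), (np.int64(65), np.int64(-91), np.int64(1))]
198 [(np.int64(19), np.int64(10), np.int64(66)), (np.int64(18), np.int64(-2), np.int64(60)), (np.int64(71), np.int64(-73), np.int64(1)), (np.int64(64), np.int64(-76), np.int64(2)), (np.int64(59), np.int64(-83), np.int64(0))]
-5.1963572051577274e-05 0.0 [ 0.0676086  -0.07466978  0.02156862]
```

The depth image shows the shut fingertips about 65 mm above the lid, while the reported TCP says 22 mm. In-plane they agree within about 3 mm. The s2 picture gives the same roughly 42 mm offset, so I trust the cameras for height. I open, descend about 42 mm more and grip, then check.

jog_arm(
  deltas=[
    {"delta_pos": [0, 0, 0], "yaw": 0, "fingers": 0.7},
    {"delta_pos": [0, 0, 0], "yaw": 0, "fingers": 0.7},
    {"delta_pos": [0, 0, 0], "yaw": 0, "fingers": 0.7},
    {"delta_pos": [0, 0, 0], "yaw": 0, "fingers": 0.7},
    {"delta_pos": [0, 0, 0], "yaw": 0, "fingers": 0.7},
    {"delta_pos": [0, 0, 0], "yaw": 0, "fingers": 0.7},
    {"delta_pos": [0, 0, 0.05], "yaw": 0, "fingers": 0.7},
    {"delta_pos": [0, 0, 0.09], "yaw": 0, "fingers": 0.7},
    {"delta_pos": [0, 0, 0.13], "yaw": 0, "fingers": 0.7},
    {"delta_pos": [0, 0, 0.13], "yaw": 0, "fingers": 0.7},
  ],
)

```text
clock: 8.65
eef_pos: [0.6047, -0.0465, 0.0695]
tool_rot: [0.085, 0.996, 0.019, -0.002]
ft_force: [-0.7, -0.8, -0.3]
grip_width: 0.0597
grasp_force: 0.0
```

Run:
```python
from h import *
rows([])
c,K,R=cam('side'); cv2.imwrite('pics/s4.png',cv2.resize(c['image'][150:230,270:370,::-1],None,fx=6,fy=6))
W=cloud(c,K,R); q=W[165:205,295:335].reshape(-1,3); L=np.array([local(p) for p in q]); 
m=(abs(L[:,0]-.068)<.025)&(abs(L[:,1]+.075)<.06)&(L[:,2]>.005)&(L[:,2]<.1)
L=L[m]
for y0 in np.arange(-.13,-.02,.01):
    k=L[(L[:,1]>=y0)&(L[:,1]<y0+.01)]
    if len(k): print(round(y0,2),len(k),'zmin',k[:,2].min().round(3),'zmax',k[:,2].max().round(3),'xmin',k[:,0].min().round(3))
```

```text
local tcp [ 0.0656 -0.0733 -0.02  ] yaw 170.27 F [-0.69 -0.77 -0.28] w 0.05972283711451218 8.65
-0.13 24 zmin 0.07 zmax 0.099 xmin 0.051
-0.12 15 zmin 0.036 zmax 0.09 xmin 0.051
-0.11 107 zmin 0.023 zmax 0.1 xmin 0.051
-0.1 14 zmin 0.038 zmax 0.099 xmin 0.048
-0.09 5 zmin 0.048 zmax 0.099 xmin 0.056
-0.08 33 zmin 0.035 zmax 0.094 xmin 0.043
-0.07 24 zmin 0.034 zmax 0.054 xmin 0.046
-0.06 11 zmin 0.078 zmax 0.1 xmin 0.051
-0.05 45 zmin 0.036 zmax 0.1 xmin 0.046
-0.04 75 zmin 0.027 zmax 0.096 xmin 0.053
-0.03 22 zmin 0.005 zmax 0.092 xmin 0.052
```

View pics/s4.png

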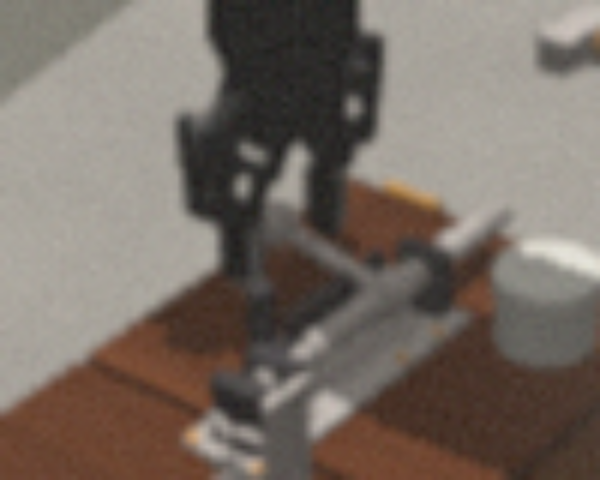

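Confirmed: the fingers now straddle the ball (ball (278,222), fingers at (237,270) and (325,220)), tips about 23 mm above the lid. I grip with a 3 mm shift towards +x.

jog_arm(
  deltas=[
    {"delta_pos": [-0.01, 0, 0], "yaw": 0, "fingers": 0.6},
    {"delta_pos": [-0.01, 0, 0], "yaw": 0, "fingers": 0.45},
    {"delta_pos": [-0.01, 0, 0], "yaw": 0, "fingers": 0.35},
    {"delta_pos": [-0.01, 0, 0], "yaw": 0, "fingers": 0.25},
    {"delta_pos": [-0.01, 0, 0], "yaw": 0, "fingers": 0.2},
    {"delta_pos": [-0.01, 0, 0], "yaw": 0, "fingers": 0.2},
    {"delta_pos": [-0.01, 0, 0], "yaw": 0, "fingers": 0.2},
  ],
)

```text
clock: 9.4
eef_pos: [0.6101, -0.0476, 0.0729]
tool_rot: [0.085, 0.996, 0.018, 0.001]
ft_force: [-0.6, -1.7, 5.1]
grip_width: 0.0208
grasp_force: 58.6
```

```bash
cat >> h.py <<'E'
A0=np.radians(12)
def ball(y,h): th=A0+h; return np.array([.072*np.cos(th),y,.026+.072*np.sin(th)])
def rel(frm,tos,p=None):
    p=np.array(bot.get_obs()['eef_pos']) if p is None else p
    out=[]
    for t in tos:
        d=ball(*t)-ball(*frm); out.append(p+np.r_[d[0]*ex+d[1]*ey,d[2]])
    rows(out)
E
python3 - <<'E'
from h import *
rel((0,0),[(0,h) for h in(.12,.24,.36,.48,.60,.70,.78)])
E
```

```text
local tcp [ 0.0712 -0.0735 -0.0166] yaw 170.26 F [-0.57 -1.72  5.09] w 0.02078904727369185 9.4
[ 0.0077  0.001  -0.0277]
[ 0.0187  0.0021 -0.0543]
[ 0.0327  0.003  -0.0794]
[ 0.0497  0.0039 -0.1026]
[ 0.0693  0.0048 -0.1237]
[ 0.0875  0.0054 -0.1393]
[ 0.1031  0.0058 -0.1504]
```

The width is 20.8 mm on a 24 mm ball and the tool is pushed up, so the pads grip above the ball's centre. I reopen, go 10 mm lower and regrip.

jog_arm(
  deltas=[
    {"delta_pos": [0, 0, 0], "yaw": 0, "fingers": 0.5},
    {"delta_pos": [0, 0, 0], "yaw": 0, "fingers": 0.5},
    {"delta_pos": [0, 0, 0.033], "yaw": 0, "fingers": 0.5},
    {"delta_pos": [0, 0, 0.033], "yaw": 0, "fingers": 0.5},
    {"delta_pos": [0, 0, 0.033], "yaw": 0, "fingers": 0.35},
    {"delta_pos": [0, 0, 0.033], "yaw": 0, "fingers": 0.25},
    {"delta_pos": [0, 0, 0.033], "yaw": 0, "fingers": 0.2},
    {"delta_pos": [0, 0, 0.033], "yaw": 0, "fingers": 0.2},
    {"delta_pos": [0, 0, 0.033], "yaw": 0, "fingers": 0.2},
  ],
)

```text
clock: 10.3
eef_pos: [0.6091, -0.0471, 0.062]
tool_rot: [0.085, 0.996, 0.019, -0.0]
ft_force: [-2.7, -0.4, -0.9]
grip_width: 0.0209
grasp_force: 58.6
```

Run:
```python
from h import *
rel((0,0),[(0,h) for h in(.12,.24,.36,.48,.60,.70,.78)])
```

```text
local tcp [ 0.07   -0.0731 -0.0275] yaw 170.25 F [-2.74 -0.43 -0.86] w 0.02094924004906488 10.3
[ 0.0078  0.001  -0.0277]
[ 0.0188  0.0021 -0.0543]
[ 0.0329  0.003  -0.0793]
[ 0.05    0.0039 -0.1025]
[ 0.0697  0.0048 -0.1235]
[ 0.0879  0.0054 -0.1391]
[ 0.1035  0.0058 -0.1502]
```

The width is the same with almost no force, so the pads are just compressing around the ball. I lift along the arc.

jog_arm(
  deltas=[
    {"delta_pos": [0.008, 0.001, -0.028], "yaw": 0, "fingers": 0.2},
    {"delta_pos": [0.019, 0.002, -0.054], "yaw": 0, "fingers": 0.2},
    {"delta_pos": [0.033, 0.003, -0.079], "yaw": 0, "fingers": 0.2},
    {"delta_pos": [0.05, 0.004, -0.1025], "yaw": 0, "fingers": 0.2},
    {"delta_pos": [0.07, 0.005, -0.1235], "yaw": 0, "fingers": 0.2},
    {"delta_pos": [0.088, 0.0055, -0.139], "yaw": 0, "fingers": 0.2},
    {"delta_pos": [0.1035, 0.006, -0.15], "yaw": 0, "fingers": 0.2},
    {"delta_pos": [0.1035, 0.006, -0.15], "yaw": 0, "fingers": 0.2},
  ],
)

```text
clock: 11.1
eef_pos: [0.5759, -0.0407, 0.107]
tool_rot: [0.085, 0.996, 0.019, -0.002]
ft_force: [0.0, 0.1, -0.6]
grip_width: 0.017
grasp_force: 0.2
```

Run:
```python
from h import *
rows([])
c,K,R=cam('side'); cv2.imwrite('pics/s5.png',cv2.resize(c['image'][150:230,270:370,::-1],None,fx=6,fy=6))
o=bot.get_obs(); p=np.array(o['eef_pos']); rows([p+np.r_[dy*ey,0] for dy in(.02,.04,.055,.064,.070,.074)])
```

```text
local tcp [ 0.0363 -0.0725  0.0175] yaw 170.29 F [ 0.03  0.09 -0.62] w 0.016993324608882834 11.1
local tcp [ 0.0379 -0.0722  0.0178] yaw 170.3 F [ 1.22 -0.59  0.37] w 0.017137779940381254 11.15
[-0.0002  0.0666  0.0026]
[-0.0005  0.1332  0.0051]
[-0.0006  0.1832  0.007 ]
[-0.0007  0.2132  0.0082]
[-0.0008  0.2332  0.009 ]
[-0.0009  0.2465  0.0095]
```

View pics/s5.png

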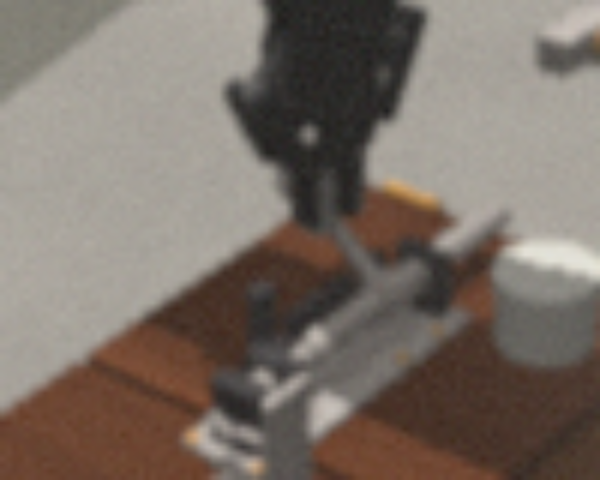

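The stalk now rises to about (330,195) with the ball cradled between the fingers. The pinch has loosened to the commanded 17 mm. I check the actual handle angle against the image before sliding.

Run:
```python
from h import *
c,K,R=cam('side'); pr=lambda p:((cv2.projectPoints(np.array([p],float),np.array(c['rvec'],float),np.array(c['tvec'],float),K,np.array(c['distortion'],float))[0].ravel()-[270,150])*6).round(0)
print('axis',pr(world([0,-.0735,.026])))
for h in(.5,.6,.7,.8,.9): 
    b=ball(-.0735,h); m=(b+[0,-.0735,.026])/2; print(h,'ball',pr(world(b)),'mid',pr(world(m)))
W=cloud(c,K,R)
for v in range(176,196,1):
  for u in range(320,334):
    l=local(W[v,u])
    if 0.008<l[0]<.06 and abs(l[1]+.07)<.012 and l[2]>.035: print(u,v,(l*1000).round(),c['image'][v,u], np.arctan2(l[2]-.026,l[0]).round(2)-.21)
```

```text
axis [385. 293.]
0.5 ball [297. 178.] mid [341. 235.]
0.6 ball [305. 172.] mid [345. 233.]
0.7 ball [313. 167.] mid [350. 230.]
0.8 ball [323. 164.] mid [354. 229.]
0.9 ball [333. 162.] mid [359. 228.]
324 176 [ 25. -58. 103.] [42 41 38] 1.05
328 176 [ 26. -78.  93.] [42 40 38] 0.99
324 177 [ 27. -60.  99.] [45 45 35] 1.01
325 177 [ 39. -80.  85.] [42 40 37] 0.78
326 177 [ 36. -81.  85.] [41 33 33] 0.8200000000000001
324 178 [ 28. -62.  94.] [70 70 68] 0.97
325 178 [ 39. -80.  81.] [53 51 49] 0.75
327 178 [ 32. -80.  84.] [44 44 39] 0.8600000000000001
323 179 [ 30. -59.  91.] [72 73 67] 0.9299999999999999
324 179 [ 29. -63.  90.] [79 77 74] 0.9299999999999999
325 179 [ 39. -79.  78.] [54 59 54] 0.7200000000000001
326 179 [ 36. -81.  79.] [42 39 39] 0.76
327 179 [ 32. -81.  80.] [43 45 39] 0.8200000000000001
322 180 [ 34. -59.  86.] [46 46 46] 0.8500000000000001
323 180 [ 29. -58.  88.] [82 80 77] 0.9199999999999999
324 180 [ 27. -60.  88.] [78 75 74] 0.95
325 180 [ 40. -81.  73.] [55 52 51] 0.65
326 180 [ 37. -82.  74.] [49 42 42] 0.7100000000000001
327 180 [ 33. -82.  76.] [42 36 32
[... 2227 characters left out ...]
-72.  42.] [103  95  93] 0.42000000000000004
329 192 [ 20. -75.  42.] [102 101  95] 0.44000000000000006
330 192 [ 16. -74.  44.] [102  96  89] 0.64
328 193 [ 21. -71.  40.] [96 90 87] 0.38
329 193 [ 17. -71.  41.] [107 104  98] 0.51
330 193 [ 14. -72.  42.] [110 104 101] 0.63
331 193 [ 12. -74.  42.] [100  93  91] 0.7100000000000001
329 194 [ 17. -71.  38.] [91 86 84] 0.38
330 194 [ 15. -72.  38.] [104 101  97] 0.4700000000000001
331 194 [ 12. -73.  39.] [110 105 103] 0.63
332 194 [ 11. -76.  37.] [97 92 89] 0.62
326 195 [ 22. -62.  37.] [67 45 40] 0.25
327 195 [ 20. -64.  37.] [65 54 49] 0.31000000000000005
328 195 [ 19. -68.  35.] [68 56 50] 0.23
331 195 [ 11. -72.  36.] [111 106 101] 0.55
```

Pixel and depth estimates put the handle at only about 0.5–0.6 rad, with the stalk between the fingers. I close fully to hold the stalk firmly.

jog_arm(
  deltas=[
    {"delta_pos": [0, 0, 0], "yaw": 0, "fingers": 0.1},
    {"delta_pos": [0, 0, 0], "yaw": 0, "fingers": 0.0},
    {"delta_pos": [0, 0, 0], "yaw": 0, "fingers": 0.0},
    {"delta_pos": [0, 0, 0], "yaw": 0, "fingers": 0.0},
  ],
)

```text
clock: 11.6
eef_pos: [0.5794, -0.0415, 0.1074]
tool_rot: [0.085, 0.996, 0.019, 0.0]
ft_force: [-0.2, -0.1, -0.6]
grip_width: 0.0003
grasp_force: 0.0
```

Run:
```python
from h import *
rows([])
c,K,R=cam('side'); cv2.imwrite('pics/s6.png',cv2.resize(c['image'][155:215,290:365,::-1],None,fx=8,fy=8))
```

```text
local tcp [ 0.0398 -0.0727  0.0179] yaw 170.27 F [-0.16 -0.08 -0.55] w 0.0002685953613623372 11.6
```

View pics/s6.png

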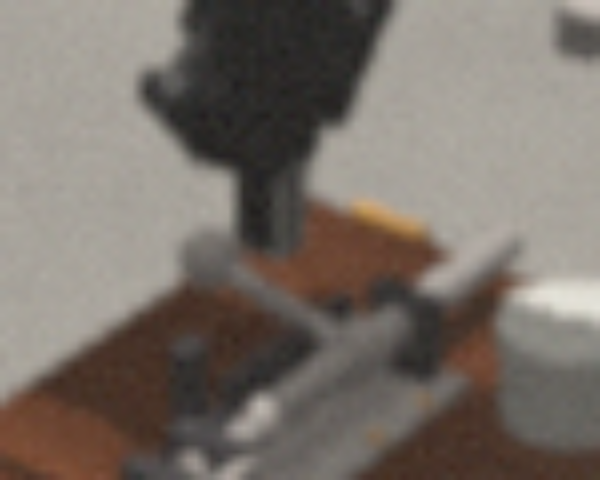

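The handle has slipped back into its notch: ball at about (210,257) in the crop, fingers shut above it. I measure the finger position against the ball in the same camera before regripping.

Run:
```python
from h import *
from scipy.optimize import least_squares
Z=[]
for i in range(6): c,K,R=cam('side'); Z.append(c['range_z'])
c['range_z']=np.median(Z,0); W=cloud(c,K,R); L=np.array([local(p) for p in W[155:215,290:365].reshape(-1,3)])
# ball
m=(np.linalg.norm(L-[.069,-.074,.041],axis=1)<.017)&(L[:,0]>.055); b=L[m]
s=least_squares(lambda p:np.linalg.norm(b-p,axis=1)-.012,[.069,-.074,.041],loss='soft_l1',f_scale=.002).x; print('ball',m.sum(),(s*1000).round(1))
f=L[(L[:,0]>.015)&(L[:,0]<.07)&(abs(L[:,1]+.075)<.03)&(L[:,2]>.064)&(L[:,2]<.085)]
print(len(f),'x',(np.percentile(f[:,0],[3,50,97])*1000).round(),'y',(np.percentile(f[:,1],[3,50,97])*1000).round())
g=L[(L[:,0]>.015)&(L[:,0]<.055)&(abs(L[:,1]+.075)<.03)&(L[:,2]>.048)&(L[:,2]<.1)]; print('tip z',np.percentile(g[:,2],[0,1,3])*1000)
rows([])
# silhouettes
im=c['image'].astype(int).sum(2)
for v in(178,180,182,184): print(v,[u for u in range(305,340) if im[v,u]<300 and np.isfinite(W[v,u,0]) and abs(local(W[v,u])[1]+.075)<.035])
```

```text
ball 53 [ 71.7 -74.8  41.6]
52 x [29. 33. 46.] y [-78. -63. -59.]
tip z [57.69742295 58.57417019 60.72625762]
local tcp [ 0.0396 -0.0728  0.0179] yaw 170.27 F [ 1.19 -0.86 -0.8 ] w -0.00012236727235294775 11.95
178 [320, 321, 322, 323, 324, 325, 326, 327]
180 [320, 321, 322, 323, 324, 325, 326, 327]
182 [320, 321, 322, 323, 324, 325, 326, 327]
184 [319, 320, 321, 322, 323, 324, 325, 326, 327]
```

The fingers and ball agree in x and y; only z has a constant 41 mm offset. So the first grip height was right and the regrip was too low. I regrip at tip height 22.6 mm (reported z −18.4 mm).

Run:
```python
from h import *
rows([world([.0715,-.0742,.018]),world([.0715,-.0742,-.0184])])
```

```text
local tcp [ 0.0396 -0.0728  0.0179] yaw 170.27 F [ 1.19 -0.86 -0.8 ] w -0.00012236727235294775 11.95
[-0.1063 -0.005  -0.0009]
[-0.1067 -0.0095  0.1203]
```

jog_arm(
  deltas=[
    {"delta_pos": [-0.03, -0.005, -0.06], "yaw": 0, "fingers": 0.7},
    {"delta_pos": [-0.107, -0.005, -0.06], "yaw": 0, "fingers": 0.7},
    {"delta_pos": [-0.107, -0.005, -0.06], "yaw": 0, "fingers": 0.7},
    {"delta_pos": [-0.107, -0.005, -0.06], "yaw": 0, "fingers": 0.7},
    {"delta_pos": [-0.107, -0.005, -0.06], "yaw": 0, "fingers": 0.7},
    {"delta_pos": [-0.107, -0.007, 0.02], "yaw": 0, "fingers": 0.7},
    {"delta_pos": [-0.107, -0.009, 0.08], "yaw": 0, "fingers": 0.7},
    {"delta_pos": [-0.107, -0.0095, 0.12], "yaw": 0, "fingers": 0.6},
    {"delta_pos": [-0.107, -0.0095, 0.12], "yaw": 0, "fingers": 0.5},
    {"delta_pos": [-0.107, -0.0095, 0.12], "yaw": 0, "fingers": 0.35},
    {"delta_pos": [-0.107, -0.0095, 0.12], "yaw": 0, "fingers": 0.25},
    {"delta_pos": [-0.107, -0.0095, 0.12], "yaw": 0, "fingers": 0.0},
  ],
)

```text
clock: 13.15
eef_pos: [0.611, -0.0485, 0.0724]
tool_rot: [0.085, 0.996, 0.019, 0.001]
ft_force: [-1.7, 0.0, 1.5]
grip_width: 0.0207
grasp_force: 58.5
```

jog_arm(
  deltas=[
    {"delta_pos": [0, 0, 0], "yaw": 0, "fingers": 0.0},
    {"delta_pos": [0, 0, 0], "yaw": 0, "fingers": 0.0},
    {"delta_pos": [0, 0, 0], "yaw": 0, "fingers": 0.0},
  ],
)

```text
clock: 13.45
eef_pos: [0.611, -0.0485, 0.0722]
tool_rot: [0.085, 0.996, 0.019, 0.001]
ft_force: [-1.7, -0.5, 4.5]
grip_width: 0.0209
grasp_force: 58.7
```

Run:
```python
from h import *
rel((0,0),[(0,h) for h in(.12,.24,.36,.48,.60,.70,.78)])
```

```text
local tcp [ 0.0722 -0.0742 -0.0173] yaw 170.27 F [-1.68 -0.54  4.53] w 0.020883717532362275 13.45
[ 0.0077  0.0011 -0.0277]
[ 0.0187  0.0021 -0.0543]
[ 0.0327  0.0031 -0.0794]
[ 0.0497  0.004  -0.1026]
[ 0.0693  0.0048 -0.1237]
[ 0.0875  0.0055 -0.1393]
[ 0.1031  0.0059 -0.1504]
```

jog_arm(
  deltas=[
    {"delta_pos": [0.003, 0.0005, -0.014], "yaw": 0, "fingers": 0.0},
    {"delta_pos": [0.008, 0.001, -0.028], "yaw": 0, "fingers": 0.0},
    {"delta_pos": [0.013, 0.0015, -0.041], "yaw": 0, "fingers": 0.0},
    {"delta_pos": [0.019, 0.002, -0.054], "yaw": 0, "fingers": 0.0},
    {"delta_pos": [0.0255, 0.0025, -0.067], "yaw": 0, "fingers": 0.0},
    {"delta_pos": [0.033, 0.003, -0.0795], "yaw": 0, "fingers": 0.0},
    {"delta_pos": [0.033, 0.003, -0.0795], "yaw": 0, "fingers": 0.0},
  ],
)

```text
clock: 14.15
eef_pos: [0.5963, -0.0463, 0.0943]
tool_rot: [0.085, 0.996, 0.019, -0.004]
ft_force: [-6.1, 5.4, -6.2]
grip_width: 0.0175
grasp_force: 43.3
```

Run:
```python
from h import *
rel((0,.36),[(0,h) for h in(.42,.48,.54,.60,.66,.72,.78)])
```

```text
local tcp [ 0.0573 -0.0746  0.0048] yaw 170.29 F [-6.14  5.36 -6.16] w 0.017498764391741903 14.15
[ 0.0083  0.0005 -0.0118]
[ 0.0172  0.0009 -0.0231]
[ 0.0268  0.0013 -0.0338]
[ 0.037   0.0017 -0.0439]
[ 0.0479  0.0021 -0.0534]
[ 0.0592  0.0025 -0.0622]
[ 0.0711  0.0028 -0.0703]
```

jog_arm(
  deltas=[
    {"delta_pos": [0, 0, 0], "yaw": 0, "fingers": 0.0},
    {"delta_pos": [0, 0, 0], "yaw": 0, "fingers": 0.0},
  ],
)

```text
clock: 14.35
eef_pos: [0.5894, -0.0451, 0.0928]
tool_rot: [0.085, 0.996, 0.019, -0.011]
ft_force: [-20.9, 2.7, 5.3]
grip_width: 0.0002
grasp_force: 11.5
```

Run:
```python
from h import *
from scipy.optimize import least_squares
rows([])
Z=[]
for i in range(3): c,K,R=cam('side'); Z.append(c['range_z'])
cv2.imwrite('pics/s7.png',cv2.resize(c['image'][155:215,290:365,::-1],None,fx=8,fy=8))
c['range_z']=np.median(Z,0); W=cloud(c,K,R)
f=np.array([local(p) for p in W[155:215,290:365].reshape(-1,3)]); f=f[(f[:,0]>.02)&(f[:,0]<.1)&(abs(f[:,1]+.075)<.035)&(f[:,2]>.02)&(f[:,2]<.1)]
for z in np.arange(.03,.1,.006):
    k=f[abs(f[:,2]-z)<.003]
    if len(k): print(z.round(3),len(k),(k.min(0)*1000).round(),(k.max(0)*1000).round())
rows([])
```

```text
local tcp [ 0.0504 -0.0746  0.0033] yaw 170.3 F [-20.89   2.66   5.25] w 0.00017769473412579598 14.35
0.036 38 [ 20. -91.  33.] [ 71. -44.  39.]
0.042 20 [ 33. -75.  39.] [ 76. -62.  45.]
0.048 19 [ 41. -79.  46.] [ 80. -61.  51.]
0.054 20 [ 41. -90.  51.] [ 78. -61.  56.]
0.06 20 [ 40. -89.  57.] [ 60. -59.  62.]
0.066 18 [ 40. -90.  63.] [ 60. -60.  69.]
0.072 18 [ 40. -89.  69.] [ 61. -60.  75.]
0.078 14 [ 40. -78.  75.] [ 56. -60.  81.]
0.084 14 [  40. -100.   81.] [ 47. -59.  87.]
0.09 18 [ 39. -99.  88.] [ 64. -46.  92.]
0.096 41 [  38. -108.   93.] [ 64. -41.  99.]
local tcp [ 0.0503 -0.0745  0.0033] yaw 170.31 F [-20.04   3.05   6.42] w 0.00010038753905410622 14.5
```

View pics/s7.png

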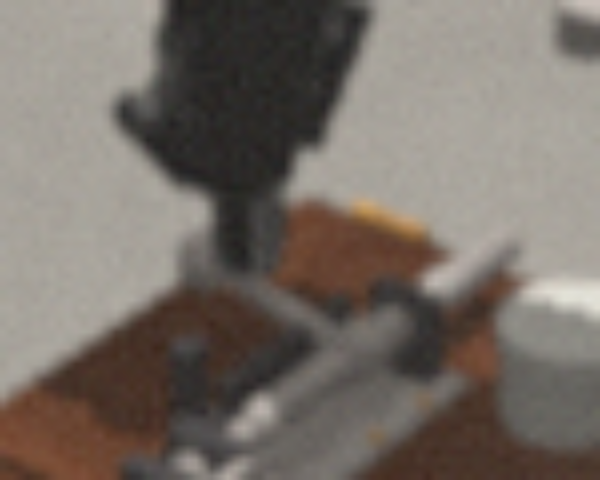

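The fingers slid inward over the ball. Grips at reported z 0.062 and 0.0724 gave the same 20.9 mm width, so both were about 5 mm off the ball's centre, one above and one below. The right height should be the midpoint, about 0.067. I lift off, open and return.

jog_arm(
  deltas=[
    {"delta_pos": [0.02, 0, -0.05], "yaw": 0, "fingers": 0.0},
    {"delta_pos": [0.0, 0, -0.12], "yaw": 0, "fingers": 0.3},
    {"delta_pos": [-0.033, 0, -0.14], "yaw": 0, "fingers": 0.6},
    {"delta_pos": [-0.033, 0, -0.14], "yaw": 0, "fingers": 0.6},
    {"delta_pos": [-0.033, 0, -0.14], "yaw": 0, "fingers": 0.6},
    {"delta_pos": [-0.033, 0, -0.14], "yaw": 0, "fingers": 0.6},
    {"delta_pos": [-0.033, 0, -0.14], "yaw": 0, "fingers": 0.6},
  ],
)

```text
clock: 15.2
eef_pos: [0.6095, -0.0498, 0.1364]
tool_rot: [0.085, 0.996, 0.019, -0.001]
ft_force: [-0.6, 0.5, -0.5]
grip_width: 0.0514
grasp_force: 0.0
```

Run:
```python
from h import *
rows([world([.0715,-.0745,-.0225])])
```

```text
local tcp [ 0.0709 -0.0757  0.0469] yaw 170.28 F [-0.62  0.48 -0.54] w 0.05139755890136454 15.2
[-0.0029 -0.0045  0.2312]
```

jog_arm(
  deltas=[
    {"delta_pos": [-0.002, -0.002, 0.08], "yaw": 0, "fingers": 0.6},
    {"delta_pos": [-0.002, -0.003, 0.15], "yaw": 0, "fingers": 0.6},
    {"delta_pos": [-0.002, -0.004, 0.2], "yaw": 0, "fingers": 0.6},
    {"delta_pos": [-0.002, -0.0045, 0.231], "yaw": 0, "fingers": 0.6},
    {"delta_pos": [-0.002, -0.0045, 0.231], "yaw": 0, "fingers": 0.4},
    {"delta_pos": [-0.002, -0.0045, 0.231], "yaw": 0, "fingers": 0.3},
    {"delta_pos": [-0.002, -0.0045, 0.231], "yaw": 0, "fingers": 0.25},
    {"delta_pos": [-0.002, -0.0045, 0.231], "yaw": 0, "fingers": 0.2},
    {"delta_pos": [-0.002, -0.0045, 0.231], "yaw": 0, "fingers": 0.2},
  ],
)

```text
clock: 16.1
eef_pos: [0.6115, -0.0486, 0.0686]
tool_rot: [0.085, 0.996, 0.019, 0.001]
ft_force: [-0.4, 2.2, 1.0]
grip_width: 0.021
grasp_force: 58.6
```

Run:
```python
from h import *
rows([]); print(bot.get_obs()['ft_torque'],bot.get_obs()['grasp_force'])
```

```text
local tcp [ 0.0726 -0.0742 -0.0209] yaw 170.28 F [-0.38  2.19  0.95] w 0.02095334198615882 16.1
[0.31051886 0.09449768 0.05701876] 58.5844087600708
```

The width is constant at any height, so the grip itself is sound. I lift in small monitored steps to see when slip starts.

jog_arm(
  deltas=[
    {"delta_pos": [0.003, 0.0005, -0.014], "yaw": 0, "fingers": 0.0},
    {"delta_pos": [0.008, 0.001, -0.028], "yaw": 0, "fingers": 0.0},
    {"delta_pos": [0.008, 0.001, -0.028], "yaw": 0, "fingers": 0.0},
    {"delta_pos": [0.008, 0.001, -0.028], "yaw": 0, "fingers": 0.0},
  ],
)

```text
clock: 16.5
eef_pos: [0.6093, -0.0483, 0.0764]
tool_rot: [0.085, 0.996, 0.019, 0.001]
ft_force: [2.2, 2.4, -2.8]
grip_width: 0.0212
grasp_force: 58.8
```

Run:
```python
from h import *
rows([]); print(bot.get_obs()['ft_torque'],bot.get_obs()['grasp_force'])
```

```text
local tcp [ 0.0705 -0.0742 -0.0131] yaw 170.28 F [ 2.24  2.4  -2.75] w 0.02116366447539302 16.5
[ 0.26548387 -0.76234916  0.10671316] 58.815869092941284
```

jog_arm(
  deltas=[
    {"delta_pos": [0.005, 0.0005, -0.0135], "yaw": 0, "fingers": 0.0},
    {"delta_pos": [0.011, 0.001, -0.0265], "yaw": 0, "fingers": 0.0},
    {"delta_pos": [0.011, 0.001, -0.0265], "yaw": 0, "fingers": 0.0},
    {"delta_pos": [0.011, 0.001, -0.0265], "yaw": 0, "fingers": 0.0},
  ],
)

```text
clock: 16.9
eef_pos: [0.6042, -0.0477, 0.084]
tool_rot: [0.085, 0.996, 0.019, -0.001]
ft_force: [3.5, 0.6, -1.5]
grip_width: 0.0204
grasp_force: 60.0
```

Run:
```python
from h import *
rows([]); print(bot.get_obs()['ft_torque'],bot.get_obs()['grasp_force'])
```

```text
local tcp [ 0.0653 -0.0745 -0.0055] yaw 170.29 F [ 3.48  0.56 -1.55] w 0.02035912093061502 16.9
[ 0.0673554  -0.81300957  0.53523158] 60.005085468292236
```

Width begins to shrink with the tool drifting to −x, so the ball sits near the +x edge of the pads. I regrip with the tool about 6 mm further outboard and slightly lower.

Run:
```python
from h import *
rows([world([.078,-.0743,-.027])])
```

```text
local tcp [ 0.0653 -0.0745 -0.0055] yaw 170.29 F [ 3.48  0.56 -1.55] w 0.02035912093061502 16.9
[-0.0427 -0.0021  0.0715]
```

jog_arm(
  deltas=[
    {"delta_pos": [0, 0, 0], "yaw": 0, "fingers": 0.5},
    {"delta_pos": [0, 0, 0], "yaw": 0, "fingers": 0.5},
    {"delta_pos": [-0.02, 0, 0.03], "yaw": 0, "fingers": 0.5},
    {"delta_pos": [-0.043, -0.002, 0.07], "yaw": 0, "fingers": 0.5},
    {"delta_pos": [-0.043, -0.002, 0.07], "yaw": 0, "fingers": 0.45},
    {"delta_pos": [-0.043, -0.002, 0.07], "yaw": 0, "fingers": 0.35},
    {"delta_pos": [-0.043, -0.002, 0.07], "yaw": 0, "fingers": 0.3},
    {"delta_pos": [-0.043, -0.002, 0.07], "yaw": 0, "fingers": 0.25},
    {"delta_pos": [-0.043, -0.002, 0.07], "yaw": 0, "fingers": 0.2},
    {"delta_pos": [-0.043, -0.002, 0.07], "yaw": 0, "fingers": 0.0},
  ],
)

```text
clock: 17.9
eef_pos: [0.6182, -0.0495, 0.0633]
tool_rot: [0.085, 0.996, 0.019, 0.0]
ft_force: [0.0, 1.4, -0.3]
grip_width: 0.0212
grasp_force: 58.5
```

Run:
```python
from h import *
rows([]); print(bot.get_obs()['ft_torque'],bot.get_obs()['grasp_force'])
```

```text
local tcp [ 0.0794 -0.0739 -0.0262] yaw 170.29 F [ 0.04  1.44 -0.27] w 0.021155455607994783 17.9
[ 0.29566458 -0.00120163 -0.02534535] 58.544989228248596
```

jog_arm(
  deltas=[
    {"delta_pos": [0.003, 0.0005, -0.014], "yaw": 0, "fingers": 0.0},
    {"delta_pos": [0.008, 0.001, -0.028], "yaw": 0, "fingers": 0.0},
    {"delta_pos": [0.013, 0.0015, -0.041], "yaw": 0, "fingers": 0.0},
    {"delta_pos": [0.019, 0.002, -0.054], "yaw": 0, "fingers": 0.0},
    {"delta_pos": [0.0255, 0.0025, -0.067], "yaw": 0, "fingers": 0.0},
    {"delta_pos": [0.033, 0.003, -0.0795], "yaw": 0, "fingers": 0.0},
    {"delta_pos": [0.033, 0.003, -0.0795], "yaw": 0, "fingers": 0.0},
  ],
)

```text
clock: 18.6
eef_pos: [0.6182, -0.0498, 0.0941]
tool_rot: [0.085, 0.996, 0.018, 0.011]
ft_force: [12.6, -1.3, 9.1]
grip_width: 0.0005
grasp_force: 6.8
```

Run:
```python
from h import *
rows([]); print(bot.get_obs()['ft_torque'],bot.get_obs()['grasp_force'])
```

```text
local tcp [ 0.0794 -0.0742  0.0046] yaw 170.23 F [12.59 -1.35  9.12] w 0.0005476282851926132 18.6
[-0.19664246 -2.44713998 -0.09977   ] 6.811187714338303
```

With full force the ball is ejected from the pads. I try a lighter and deeper grip: opening limited to about 22.5 mm, centred at x≈0.0745, and lower.

jog_arm(
  deltas=[
    {"delta_pos": [0, 0, -0.06], "yaw": 0, "fingers": 0.2},
    {"delta_pos": [0, 0, -0.1], "yaw": 0, "fingers": 0.5},
    {"delta_pos": [0, 0, -0.1], "yaw": 0, "fingers": 0.5},
    {"delta_pos": [0, 0, -0.1], "yaw": 0, "fingers": 0.5},
    {"delta_pos": [0, 0, -0.1], "yaw": 0, "fingers": 0.5},
    {"delta_pos": [0, 0, -0.1], "yaw": 0, "fingers": 0.5},
  ],
)

```text
clock: 19.2
eef_pos: [0.6074, -0.0493, 0.1158]
tool_rot: [0.085, 0.996, 0.019, -0.001]
ft_force: [1.2, 0.4, -0.2]
grip_width: 0.0429
grasp_force: 0.0
```

Run:
```python
from h import *
rows([world([.0745,-.0743,-.031])])
```

```text
local tcp [ 0.0687 -0.0756  0.0263] yaw 170.27 F [ 1.24  0.39 -0.22] w 0.042870323992733876 19.2
[-0.0202 -0.0029  0.1908]
```

jog_arm(
  deltas=[
    {"delta_pos": [-0.02, -0.003, 0.05], "yaw": 0, "fingers": 0.5},
    {"delta_pos": [-0.02, -0.003, 0.12], "yaw": 0, "fingers": 0.5},
    {"delta_pos": [-0.02, -0.003, 0.17], "yaw": 0, "fingers": 0.5},
    {"delta_pos": [-0.02, -0.003, 0.19], "yaw": 0, "fingers": 0.5},
    {"delta_pos": [-0.02, -0.003, 0.19], "yaw": 0, "fingers": 0.4},
    {"delta_pos": [-0.02, -0.003, 0.19], "yaw": 0, "fingers": 0.35},
    {"delta_pos": [-0.02, -0.003, 0.19], "yaw": 0, "fingers": 0.3},
    {"delta_pos": [-0.02, -0.003, 0.19], "yaw": 0, "fingers": 0.27},
    {"delta_pos": [-0.02, -0.003, 0.19], "yaw": 0, "fingers": 0.265},
    {"delta_pos": [-0.02, -0.003, 0.19], "yaw": 0, "fingers": 0.265},
  ],
)

```text
clock: 20.2
eef_pos: [0.6152, -0.0489, 0.0609]
tool_rot: [0.085, 0.996, 0.019, 0.001]
ft_force: [1.4, 1.8, 1.8]
grip_width: 0.0232
grasp_force: 11.7
```

Run:
```python
from h import *
rows([]); print(bot.get_obs()['ft_torque'],bot.get_obs()['grasp_force'])
```

```text
local tcp [ 0.0764 -0.0739 -0.0286] yaw 170.28 F [1.39 1.84 1.84] w 0.023225739858697164 20.2
[ 0.17198298 -0.24677039 -0.01676572] 11.725543141365051
```

A light grip: 11.7 N at 23.2 mm. I lift slowly.

jog_arm(
  deltas=[
    {"delta_pos": [0.003, 0.0005, -0.014], "yaw": 0, "fingers": 0.265},
    {"delta_pos": [0.008, 0.001, -0.028], "yaw": 0, "fingers": 0.265},
    {"delta_pos": [0.013, 0.0015, -0.041], "yaw": 0, "fingers": 0.265},
    {"delta_pos": [0.019, 0.002, -0.054], "yaw": 0, "fingers": 0.265},
    {"delta_pos": [0.019, 0.002, -0.054], "yaw": 0, "fingers": 0.265},
  ],
)

```text
clock: 20.7
eef_pos: [0.6088, -0.0479, 0.0771]
tool_rot: [0.085, 0.996, 0.019, 0.001]
ft_force: [2.9, 1.8, -0.0]
grip_width: 0.023
grasp_force: 11.7
```

Run:
```python
from h import *
rel((0,.24),[(0,h) for h in(.30,.36,.42,.48,.54,.60,.66,.72,.78)]); print(bot.get_obs()['ft_torque'],bot.get_obs()['grasp_force'])
```

```text
local tcp [ 0.0699 -0.074  -0.0124] yaw 170.28 F [ 2.87  1.81 -0.01] w 0.023032743088060307 20.7
[ 0.0067  0.0005 -0.0128]
[ 0.0141  0.001  -0.0251]
[ 0.0222  0.0015 -0.0369]
[ 0.0311  0.0019 -0.0483]
[ 0.0406  0.0024 -0.0591]
[ 0.0507  0.0028 -0.0693]
[ 0.0615  0.0032 -0.0789]
[ 0.0727  0.0036 -0.0878]
[ 0.0845  0.0039 -0.0961]
[ 0.41494747 -0.55900103 -0.05736108] 11.727547198534012
```

Holding well; I continue up to about 0.76.

jog_arm(
  deltas=[
    {"delta_pos": [0.0067, 0.0005, -0.0128], "yaw": 0, "fingers": 0.265},
    {"delta_pos": [0.014, 0.001, -0.025], "yaw": 0, "fingers": 0.265},
    {"delta_pos": [0.022, 0.0015, -0.037], "yaw": 0, "fingers": 0.265},
    {"delta_pos": [0.031, 0.002, -0.0483], "yaw": 0, "fingers": 0.265},
    {"delta_pos": [0.031, 0.002, -0.0483], "yaw": 0, "fingers": 0.265},
  ],
)

```text
clock: 21.2
eef_pos: [0.5989, -0.0462, 0.0912]
tool_rot: [0.085, 0.996, 0.019, -0.0]
ft_force: [2.3, 3.5, 0.5]
grip_width: 0.0226
grasp_force: 11.7
```

Run:
```python
from h import *
rel((0,.48),[(0,h) for h in(.54,.60,.66,.72,.78)]); print(bot.get_obs()['ft_torque'],bot.get_obs()['grasp_force'])
```

```text
local tcp [ 0.0599 -0.074   0.0017] yaw 170.28 F [2.26 3.54 0.51] w 0.02259600052464583 21.2
[ 0.0095  0.0004 -0.0108]
[ 0.0197  0.0009 -0.021 ]
[ 0.0304  0.0012 -0.0306]
[ 0.0417  0.0016 -0.0395]
[ 0.0535  0.002  -0.0477]
[ 0.56339226 -0.45099478 -0.02417599] 11.742255091667175
```

jog_arm(
  deltas=[
    {"delta_pos": [0.0095, 0.0005, -0.0108], "yaw": 0, "fingers": 0.265},
    {"delta_pos": [0.0197, 0.001, -0.021], "yaw": 0, "fingers": 0.265},
    {"delta_pos": [0.0304, 0.0012, -0.0306], "yaw": 0, "fingers": 0.265},
    {"delta_pos": [0.0417, 0.0016, -0.0395], "yaw": 0, "fingers": 0.265},
    {"delta_pos": [0.0535, 0.002, -0.0477], "yaw": 0, "fingers": 0.265},
    {"delta_pos": [0.0535, 0.002, -0.0477], "yaw": 0, "fingers": 0.265},
  ],
)

```text
clock: 21.8
eef_pos: [0.5832, -0.0436, 0.1055]
tool_rot: [0.085, 0.996, 0.019, 0.0]
ft_force: [1.5, 4.2, 0.2]
grip_width: 0.0232
grasp_force: 11.8
```

Run:
```python
from h import *
o=bot.get_obs(); print(o['grasp_force'],o['grip_width'])
Z=[]
for i in range(2): c,K,R=cam('side'); Z.append(c['range_z'])
cv2.imwrite('pics/s8.png',cv2.resize(c['image'][150:210,290:365,::-1],None,fx=8,fy=8))
pr=lambda p:((cv2.projectPoints(np.array([p],float),np.array(c['rvec'],float),np.array(c['tvec'],float),K,np.array(c['distortion'],float))[0].ravel()-[290,150])*8).round(0)
print('axis',pr(world([0,-.0735,.026])))
for h in(.5,.6,.7,.8,.9): b=ball(-.0735,h); print(h,'ball',pr(world(b)),'mid',pr(world((b+[0,-.0735,.026])/2)))
p=np.array(bot.get_obs()['eef_pos']); rows([p+np.r_[dy*ey,0] for dy in(.02,.04,.055,.064,.070)])
```

```text
11.758315712213516 0.023242733880362368
axis [354. 390.]
0.5 ball [237. 238.] mid [295. 314.]
0.6 ball [247. 230.] mid [300. 310.]
0.7 ball [258. 223.] mid [306. 307.]
0.8 ball [270. 219.] mid [312. 305.]
0.9 ball [284. 215.] mid [319. 304.]
local tcp [ 0.0444 -0.0741  0.0157] yaw 170.27 F [ 1.92  4.49 -0.04] w 0.02293859266998914 21.9
[-0.0002  0.0666  0.0025]
[-0.0004  0.1332  0.005 ]
[-0.0005  0.1832  0.0069]
[-0.0006  0.2132  0.008 ]
[-0.0007  0.2332  0.0088]
```

View pics/s8.png

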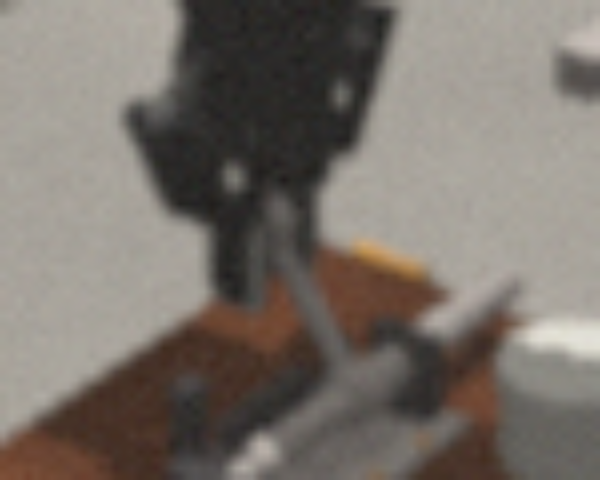

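The ball is at about (278,220) in the crop, matching a handle angle near 0.8, firmly held. I slide along +y to 56 mm first.

jog_arm(
  deltas=[
    {"delta_pos": [0, 0.03, 0.001], "yaw": 0, "fingers": 0.265},
    {"delta_pos": [0, 0.06, 0.002], "yaw": 0, "fingers": 0.265},
    {"delta_pos": [0, 0.09, 0.003], "yaw": 0, "fingers": 0.265},
    {"delta_pos": [0, 0.12, 0.004], "yaw": 0, "fingers": 0.265},
    {"delta_pos": [0, 0.15, 0.0055], "yaw": 0, "fingers": 0.265},
    {"delta_pos": [0, 0.17, 0.0065], "yaw": 0, "fingers": 0.265},
    {"delta_pos": [-0.0005, 0.187, 0.007], "yaw": 0, "fingers": 0.265},
    {"delta_pos": [-0.0005, 0.187, 0.007], "yaw": 0, "fingers": 0.265},
  ],
)

```text
clock: 22.7
eef_pos: [0.5936, 0.0125, 0.1051]
tool_rot: [0.084, 0.996, 0.019, 0.0]
ft_force: [0.3, -3.3, 0.7]
grip_width: 0.0228
grasp_force: 11.8
```

Run:
```python
from h import *
p=np.array(bot.get_obs()['eef_pos']); rows([p+np.r_[dy*ey,0] for dy in(.004,.008)]); print(bot.get_obs()['grasp_force'])
F=np.array(bot.get_obs()['ft_force']); print('Fy chest',F[:2]@ey)
```

```text
local tcp [ 0.0446 -0.0171  0.0156] yaw 170.33 F [ 0.27 -3.3   0.67] w 0.022840932043373743 22.7
[-0.0001  0.0133  0.0005]
[-0.0001  0.0266  0.001 ]
11.765376627445221
Fy chest -3.2041115149381927
```

jog_arm(
  deltas=[
    {"delta_pos": [0, 0.007, 0.0003], "yaw": 0, "fingers": 0.265},
    {"delta_pos": [0, 0.013, 0.0005], "yaw": 0, "fingers": 0.265},
    {"delta_pos": [0, 0.013, 0.0005], "yaw": 0, "fingers": 0.265},
  ],
)

```text
clock: 23.0
eef_pos: [0.5941, 0.0154, 0.1051]
tool_rot: [0.085, 0.996, 0.019, 0.0]
ft_force: [0.6, -2.6, 0.9]
grip_width: 0.0228
grasp_force: 11.8
```

jog_arm(
  deltas=[
    {"delta_pos": [0, 0.007, 0.0003], "yaw": 0, "fingers": 0.265},
    {"delta_pos": [0, 0.013, 0.0005], "yaw": 0, "fingers": 0.265},
    {"delta_pos": [0, 0.013, 0.0005], "yaw": 0, "fingers": 0.265},
  ],
)

```text
clock: 23.3
eef_pos: [0.5948, 0.0194, 0.1051]
tool_rot: [0.085, 0.996, 0.019, 0.0]
ft_force: [1.0, -2.3, 1.7]
grip_width: 0.0228
grasp_force: 11.8
```

Run:
```python
from h import *
rows([]); o=bot.get_obs(); print(o['grasp_force'],'Fy chest',np.array(o['ft_force'])[:2]@ey)
```

```text
local tcp [ 0.0446 -0.0101  0.0156] yaw 170.27 F [ 0.96 -2.27  1.65] w 0.02276025398120218 23.3
11.792785674333572 Fy chest -2.069432531812917
```

jog_arm(
  deltas=[
    {"delta_pos": [0, 0.005, 0.0002], "yaw": 0, "fingers": 0.265},
    {"delta_pos": [0, 0.01, 0.0004], "yaw": 0, "fingers": 0.265},
    {"delta_pos": [0, 0.01, 0.0004], "yaw": 0, "fingers": 0.265},
  ],
)

```text
clock: 23.6
eef_pos: [0.595, 0.02, 0.105]
tool_rot: [0.086, 0.996, 0.017, 0.0]
ft_force: [0.7, -8.8, 1.2]
grip_width: 0.0228
grasp_force: 12.1
```

jog_arm(
  deltas=[
    {"delta_pos": [0, 0.005, 0.0002], "yaw": 0, "fingers": 0.265},
    {"delta_pos": [0, 0.01, 0.0004], "yaw": 0, "fingers": 0.265},
    {"delta_pos": [0, 0.01, 0.0004], "yaw": 0, "fingers": 0.265},
  ],
)

```text
clock: 23.9
eef_pos: [0.595, 0.0199, 0.105]
tool_rot: [0.087, 0.996, 0.014, -0.0]
ft_force: [-1.1, -16.7, 3.0]
grip_width: 0.0229
grasp_force: 13.0
```

Run:
```python
from h import *
rows([]); o=bot.get_obs(); print(o['grasp_force'],'Fy chest',np.array(o['ft_force'])[:2]@ey)
```

```text
local tcp [ 0.0447 -0.0095  0.0155] yaw 170.07 F [ -1.07 -16.7    2.95] w 0.022868350704288408 23.9
12.990149930119514 Fy chest -16.634373670975613
```

The stalk reached the end wall at 64.6 mm of travel (force 16 N). I back off so it sits 2 mm short of the wall.

jog_arm(
  deltas=[
    {"delta_pos": [0, -0.01, 0], "yaw": 0, "fingers": 0.265},
    {"delta_pos": [0, -0.018, 0], "yaw": 0, "fingers": 0.265},
    {"delta_pos": [0, -0.018, 0], "yaw": 0, "fingers": 0.265},
    {"delta_pos": [0, -0.018, 0], "yaw": 0, "fingers": 0.265},
  ],
)

```text
clock: 24.3
eef_pos: [0.5951, 0.0199, 0.105]
tool_rot: [0.085, 0.996, 0.019, 0.0]
ft_force: [1.1, -3.7, 1.1]
grip_width: 0.023
grasp_force: 11.9
```

Run:
```python
from h import *
o=bot.get_obs(); print(o['grasp_force'],'Fy chest',np.array(o['ft_force'])[:2]@ey)
rel((0,.78),[(0,h) for h in(.72,.66,.6,.54,.48,.42,.36,.3,.24,.18,.12,.06,.0)])
```

```text
11.867192387580872 Fy chest -3.4494900675340987
local tcp [ 0.0447 -0.0095  0.0155] yaw 170.27 F [ 1.06 -3.69  1.1 ] w 0.02300244966593754 24.3
[-0.0118 -0.0003  0.0082]
[-0.0231 -0.0007  0.0172]
[-0.0338 -0.0011  0.0267]
[-0.044  -0.0015  0.0369]
[-0.0535 -0.0019  0.0477]
[-0.0623 -0.0024  0.0591]
[-0.0705 -0.0029  0.071 ]
[-0.0779 -0.0033  0.0833]
[-0.0846 -0.0038  0.096 ]
[-0.0905 -0.0043  0.1092]
[-0.0956 -0.0049  0.1226]
[-0.0999 -0.0054  0.1363]
[-0.1033 -0.0059  0.1503]
```

jog_arm(
  deltas=[
    {"delta_pos": [0, -0.0067, 0], "yaw": 0, "fingers": 0.265},
    {"delta_pos": [0, -0.0067, 0], "yaw": 0, "fingers": 0.265},
    {"delta_pos": [0, -0.0067, 0], "yaw": 0, "fingers": 0.265},
  ],
)

```text
clock: 24.6
eef_pos: [0.5948, 0.0181, 0.1049]
tool_rot: [0.085, 0.996, 0.019, 0.0]
ft_force: [0.9, -3.0, 1.7]
grip_width: 0.0227
grasp_force: 11.9
```

Run:
```python
from h import *
rows([])
```

```text
local tcp [ 0.0447 -0.0114  0.0154] yaw 170.28 F [ 0.94 -3.01  1.69] w 0.02270443370084369 24.6
```

At the notch centre (1.9 mm back). I lower along the arc.

jog_arm(
  deltas=[
    {"delta_pos": [-0.0118, -0.0003, 0.0082], "yaw": 0, "fingers": 0.265},
    {"delta_pos": [-0.0231, -0.0007, 0.0172], "yaw": 0, "fingers": 0.265},
    {"delta_pos": [-0.0338, -0.0011, 0.0267], "yaw": 0, "fingers": 0.265},
    {"delta_pos": [-0.044, -0.0015, 0.0369], "yaw": 0, "fingers": 0.265},
    {"delta_pos": [-0.0535, -0.0019, 0.0477], "yaw": 0, "fingers": 0.265},
    {"delta_pos": [-0.0623, -0.0024, 0.0591], "yaw": 0, "fingers": 0.265},
    {"delta_pos": [-0.0705, -0.0029, 0.071], "yaw": 0, "fingers": 0.265},
    {"delta_pos": [-0.0779, -0.0033, 0.0833], "yaw": 0, "fingers": 0.265},
    {"delta_pos": [-0.0779, -0.0033, 0.0833], "yaw": 0, "fingers": 0.265},
  ],
)

```text
clock: 25.5
eef_pos: [0.6166, 0.0138, 0.0784]
tool_rot: [0.085, 0.996, 0.019, -0.001]
ft_force: [-2.4, -3.1, -1.0]
grip_width: 0.0228
grasp_force: 11.8
```

Run:
```python
from h import *
rows([]);print(bot.get_obs()['grasp_force'])
```

```text
local tcp [ 0.067  -0.0118 -0.0111] yaw 170.26 F [-2.37 -3.14 -0.95] w 0.022843128373643194 25.5
11.755224019289017
```

jog_arm(
  deltas=[
    {"delta_pos": [-0.0067, -0.0005, 0.0127], "yaw": 0, "fingers": 0.265},
    {"delta_pos": [-0.0126, -0.001, 0.0259], "yaw": 0, "fingers": 0.265},
    {"delta_pos": [-0.0177, -0.0016, 0.0393], "yaw": 0, "fingers": 0.265},
    {"delta_pos": [-0.022, -0.0021, 0.053], "yaw": 0, "fingers": 0.265},
    {"delta_pos": [-0.0254, -0.0026, 0.067], "yaw": 0, "fingers": 0.265},
    {"delta_pos": [-0.027, -0.0026, 0.075], "yaw": 0, "fingers": 0.265},
    {"delta_pos": [-0.027, -0.0026, 0.075], "yaw": 0, "fingers": 0.265},
    {"delta_pos": [-0.027, -0.0026, 0.075], "yaw": 0, "fingers": 0.265},
  ],
)

```text
clock: 26.3
eef_pos: [0.6261, 0.0126, 0.0589]
tool_rot: [0.085, 0.996, 0.019, 0.001]
ft_force: [-5.2, -1.6, 6.4]
grip_width: 0.0229
grasp_force: 12.2
```

Run:
```python
from h import *
rows([]);print(bot.get_obs()['grasp_force'])
```

```text
local tcp [ 0.0765 -0.0114 -0.0306] yaw 170.27 F [-5.22 -1.55  6.42] w 0.022901596709780266 26.3
12.192235440015793
```

The handle is pressed down in the other notch. I release and lift off.

jog_arm(
  deltas=[
    {"delta_pos": [0.005, 0.002, -0.003], "yaw": 0, "fingers": 0.5},
    {"delta_pos": [0.005, 0.002, -0.003], "yaw": 0, "fingers": 0.5},
    {"delta_pos": [0.005, 0.002, -0.003], "yaw": 0, "fingers": 0.5},
    {"delta_pos": [0.005, 0.002, -0.1], "yaw": 0, "fingers": 0.5},
    {"delta_pos": [0.005, 0.002, -0.25], "yaw": 0, "fingers": 0.5},
    {"delta_pos": [0.005, 0.002, -0.4], "yaw": 0, "fingers": 0.3},
    {"delta_pos": [0.005, 0.002, -0.4], "yaw": 0, "fingers": 0.0},
    {"delta_pos": [0.005, 0.002, -0.4], "yaw": 0, "fingers": 0.0},
  ],
)

```text
clock: 27.1
eef_pos: [0.6252, 0.0092, 0.1789]
tool_rot: [0.085, 0.996, 0.019, 0.003]
ft_force: [-0.3, -0.3, -0.3]
grip_width: 0.0003
grasp_force: 0.0
```

Run:
```python
from h import *
from scipy.optimize import least_squares
Z=[]
for i in range(5): c,K,R=cam('side'); Z.append(c['range_z'])
c['range_z']=np.median(Z,0); W=cloud(c,K,R); L=np.array([local(p) for p in W[150:260,270:370].reshape(-1,3)]); L=L[np.isfinite(L[:,0])]
b=L[(np.linalg.norm(L-[.07,-.011,.043],axis=1)<.025)&(L[:,0]>.055)&(L[:,2]>.02)]
s=least_squares(lambda p:np.linalg.norm(b-p,axis=1)-.012,[.07,-.011,.043],loss='soft_l1',f_scale=.002).x; print('ball',len(b),(s*1000).round(1))
t=L[(L[:,0]>-.09)&(L[:,0]<-.02)&(abs(L[:,1]-.072)<.025)&(L[:,2]>.045)&(L[:,2]<.09)]
print('tab',len(t),(np.percentile(t,[3,50,97],axis=0)*1000).round())
rows([world([-.098,.07,.075]),world([-.098,.07,-.014])])
```

```text
ball 54 [ 71.3 -14.9  41.5]
tab 90 [[-54.  56.  46.]
 [-53.  74.  61.]
 [-49.  86.  75.]]
local tcp [ 0.0737 -0.0155  0.0856] yaw 170.28 F [-0.1   0.05  0.43] w 4.640606262549319e-05 27.35
[0.5711 0.285  0.0495]
[0.5693 0.2741 0.3459]
```

The ball is fully down (z 41.5 mm) with 60 mm of travel, so it is latched. The tab's −x face is at x≈−54..−56 mm, y≈71. I move to its robot side.

jog_arm(
  deltas=[
    {"delta_pos": [0.13, 0.065, 0], "yaw": 0, "fingers": 0.0},
    {"delta_pos": [0.28, 0.14, 0], "yaw": 0, "fingers": 0.0},
    {"delta_pos": [0.42, 0.21, 0], "yaw": 0, "fingers": 0.0},
    {"delta_pos": [0.571, 0.28, 0], "yaw": 0, "fingers": 0.0},
    {"delta_pos": [0.571, 0.28, 0], "yaw": 0, "fingers": 0.0},
    {"delta_pos": [0.571, 0.28, 0], "yaw": 0, "fingers": 0.0},
    {"delta_pos": [0.571, 0.278, 0.1], "yaw": 0, "fingers": 0.0},
    {"delta_pos": [0.57, 0.276, 0.2], "yaw": 0, "fingers": 0.0},
    {"delta_pos": [0.57, 0.276, 0.2], "yaw": 0, "fingers": 0.0},
  ],
)

```text
clock: 28.25
eef_pos: [0.467, 0.1202, 0.1166]
tool_rot: [0.086, 0.996, 0.017, -0.004]
ft_force: [-0.2, -0.2, 0.5]
grip_width: 0.0
grasp_force: 0.0
```

Run:
```python
from h import *
rows([world([x,.07,-.014]) for x in(-.098,-.072,-.064,-.056,-.048,-.044,-.040,-.036)])
```

```text
local tcp [-0.0987  0.0672  0.0271] yaw 170.19 F [-0.2  -0.22  0.51] w 1.0947305427966137e-05 28.25
[-0.0037  0.0046  0.1373]
[-0.0903  0.0045  0.1364]
[-0.117   0.0044  0.1361]
[-0.1436  0.0044  0.1358]
[-0.1703  0.0044  0.1356]
[-0.1836  0.0044  0.1354]
[-0.197   0.0044  0.1353]
[-0.2103  0.0043  0.1352]
```

jog_arm(
  deltas=[
    {"delta_pos": [0, 0.0045, 0.07], "yaw": 0, "fingers": 0.0},
    {"delta_pos": [0, 0.0045, 0.136], "yaw": 0, "fingers": 0.0},
    {"delta_pos": [0, 0.0045, 0.136], "yaw": 0, "fingers": 0.0},
    {"delta_pos": [-0.045, 0.0045, 0.136], "yaw": 0, "fingers": 0.0},
    {"delta_pos": [-0.09, 0.0045, 0.136], "yaw": 0, "fingers": 0.0},
    {"delta_pos": [-0.09, 0.0045, 0.136], "yaw": 0, "fingers": 0.0},
    {"delta_pos": [-0.1, 0.0045, 0.136], "yaw": 0, "fingers": 0.0},
    {"delta_pos": [-0.11, 0.0045, 0.136], "yaw": 0, "fingers": 0.0},
    {"delta_pos": [-0.12, 0.0045, 0.136], "yaw": 0, "fingers": 0.0},
    {"delta_pos": [-0.12, 0.0045, 0.136], "yaw": 0, "fingers": 0.0},
  ],
)

```text
clock: 29.25
eef_pos: [0.5053, 0.1184, 0.0801]
tool_rot: [0.085, 0.996, 0.019, 0.0]
ft_force: [-0.9, -0.0, 0.7]
grip_width: -0.0002
grasp_force: 0.0
```

Run:
```python
from h import *
Z=[]
for i in range(3): c,K,R=cam('side'); Z.append(c['range_z'])
c['range_z']=np.median(Z,0); W=cloud(c,K,R); L=np.array([local(p) for p in W[150:280,250:390].reshape(-1,3)]); L=L[np.isfinite(L[:,0])]
t=L[(L[:,0]>-.1)&(L[:,0]<-.01)&(abs(L[:,1]-.07)<.03)&(L[:,2]>.01)&(L[:,2]<.1)]
for z in np.arange(.015,.1,.012):
    k=t[abs(t[:,2]-z)<.006]; print(z.round(3),len(k),(np.percentile(k,[5,50,95],axis=0)*1000).round().tolist() if len(k) else '')
rows([world([x,.07,-.014]) for x in(-.064,-.036)]); print('Fx',np.array(bot.get_obs()['ft_force'])[:2]@ex)
```

```text
0.015 35 [[-47.0, 67.0, 11.0], [-45.0, 72.0, 16.0], [-13.0, 85.0, 20.0]]
0.027 18 [[-60.0, 71.0, 22.0], [-46.0, 79.0, 27.0], [-11.0, 87.0, 32.0]]
0.039 56 [[-71.0, 68.0, 35.0], [-56.0, 78.0, 40.0], [-16.0, 85.0, 45.0]]
0.051 50 [[-72.0, 68.0, 46.0], [-63.0, 82.0, 51.0], [-42.0, 85.0, 57.0]]
0.063 36 [[-71.0, 66.0, 58.0], [-67.0, 79.0, 61.0], [-45.0, 85.0, 67.0]]
0.075 38 [[-73.0, 45.0, 70.0], [-72.0, 68.0, 77.0], [-58.0, 97.0, 79.0]]
0.087 62 [[-73.0, 43.0, 81.0], [-71.0, 80.0, 86.0], [-53.0, 99.0, 91.0]]
0.099 32 [[-77.0, 57.0, 94.0], [-71.0, 85.0, 97.0], [-51.0, 87.0, 100.0]]
local tcp [-0.0609  0.072  -0.0096] yaw 170.27 F [ 0.64 -0.02 -0.16] w -0.0002296638894096466 29.4
[ 0.0102 -0.0073  0.0145]
[-0.0831 -0.0076  0.0143]
Fx 0.6377867812294813
```

The tab is already moving (face from −54 to −47 mm), with the fingers squarely behind it. I push on to just past home.

jog_arm(
  deltas=[
    {"delta_pos": [-0.01, 0, 0], "yaw": 0, "fingers": 0.0},
    {"delta_pos": [-0.02, 0, 0], "yaw": 0, "fingers": 0.0},
    {"delta_pos": [-0.03, 0, 0], "yaw": 0, "fingers": 0.0},
    {"delta_pos": [-0.04, 0, 0], "yaw": 0, "fingers": 0.0},
    {"delta_pos": [-0.05, 0, 0], "yaw": 0, "fingers": 0.0},
    {"delta_pos": [-0.06, 0, 0], "yaw": 0, "fingers": 0.0},
    {"delta_pos": [-0.07, 0, 0], "yaw": 0, "fingers": 0.0},
    {"delta_pos": [-0.08, 0, 0], "yaw": 0, "fingers": 0.0},
    {"delta_pos": [-0.08, 0, 0], "yaw": 0, "fingers": 0.0},
  ],
)

```text
clock: 30.3
eef_pos: [0.5225, 0.115, 0.0784]
tool_rot: [0.084, 0.996, 0.019, -0.006]
ft_force: [-14.7, 3.9, 5.6]
grip_width: 0.0001
grasp_force: 0.0
```

```bash
cat > tab.py <<'E'
from h import *
Z=[]
for i in range(3): c,K,R=cam('side'); Z.append(c['range_z'])
c['range_z']=np.median(Z,0); W=cloud(c,K,R); L=np.array([local(p) for p in W[150:280,250:390].reshape(-1,3)]); L=L[np.isfinite(L[:,0])]
for z0,z1 in((.008,.022),(.045,.076)):
    t=L[(L[:,0]>-.1)&(L[:,0]<-.005)&(abs(L[:,1]-.07)<.02)&(L[:,2]>z0)&(L[:,2]<z1)]
    print(z0,len(t),(np.percentile(t,[5,50,95],axis=0)*1000).round().tolist())
rows([]); print('Fx',np.array(bot.get_obs()['ft_force'])[:2]@ex)
E
python3 tab.py
```

```text
0.008 44 [[-88.0, 59.0, 8.0], [-28.0, 74.0, 10.0], [-7.0, 86.0, 20.0]]
0.045 101 [[-54.0, 64.0, 46.0], [-49.0, 80.0, 57.0], [-26.0, 85.0, 75.0]]
local tcp [-0.0431  0.0716 -0.0111] yaw 170.33 F [-14.46   3.42   4.03] w 4.426005214186303e-06 30.45
Fx -14.836501409118508
```

jog_arm(
  deltas=[
    {"delta_pos": [-0.008, 0, 0], "yaw": 0, "fingers": 0.0},
    {"delta_pos": [-0.016, 0, 0], "yaw": 0, "fingers": 0.0},
    {"delta_pos": [-0.016, 0, 0], "yaw": 0, "fingers": 0.0},
  ],
)

```text
clock: 30.75
eef_pos: [0.5218, 0.1151, 0.0773]
tool_rot: [0.084, 0.996, 0.019, -0.011]
ft_force: [-24.5, 6.1, 6.4]
grip_width: -0.0
grasp_force: 0.0
```

jog_arm(
  deltas=[
    {"delta_pos": [0.03, 0, 0], "yaw": 0, "fingers": 0.0},
    {"delta_pos": [0.1, 0, 0], "yaw": 0, "fingers": 0.0},
    {"delta_pos": [0.13, 0, -0.05], "yaw": 0, "fingers": 0.0},
    {"delta_pos": [0.15, 0, -0.2], "yaw": 0, "fingers": 0.0},
    {"delta_pos": [0.15, 0, -0.35], "yaw": 0, "fingers": 0.0},
    {"delta_pos": [0.15, 0, -0.45], "yaw": 0, "fingers": 0.0},
    {"delta_pos": [0.15, 0, -0.45], "yaw": 0, "fingers": 0.0},
    {"delta_pos": [0.15, 0, -0.45], "yaw": 0, "fingers": 0.0},
  ],
)

```text
clock: 31.55
eef_pos: [0.4903, 0.1161, 0.2168]
tool_rot: [0.085, 0.996, 0.019, 0.003]
ft_force: [0.5, 0.5, -0.8]
grip_width: -0.0002
grasp_force: 0.0
```

```bash
python3 tab.py
python3 - <<'E'
from h import *
from scipy.optimize import least_squares
c,K,R=cam('side'); W=cloud(c,K,R); L=np.array([local(p) for p in W[150:260,270:370].reshape(-1,3)]); L=L[np.isfinite(L[:,0])]
b=L[(np.linalg.norm(L-[.07,-.014,.043],axis=1)<.025)&(L[:,0]>.055)&(L[:,2]>.02)]
print('ball',least_squares(lambda p:np.linalg.norm(b-p,axis=1)-.012,[.07,-.011,.043],loss='soft_l1',f_scale=.002).x)
E
```

```text
0.008 53 [[-72.0, 58.0, 8.0], [-28.0, 73.0, 13.0], [-7.0, 85.0, 21.0]]
0.045 85 [[-29.0, 60.0, 47.0], [-28.0, 74.0, 63.0], [-24.0, 85.0, 75.0]]
local tcp [-0.0772  0.0666  0.1243] yaw 170.26 F [ 0.34  0.55 -0.32] w 0.00012108051738426335 31.7
Fx 0.23735520782292302
ball [ 0.07185196 -0.01468042  0.04256544]
```

The tab moved about 25 mm, met a hard stop at 24 N and stayed there after release. The ball is still down with 60 mm of travel, and the robot is clear. Handing in.

```bash
python3 -c "
from workcell import bot; print(bot.job_done())"
```

```text
the job is handed in; nothing more can be done
None
```

I handed the job in at about 31.7 s: by my last camera check the bolt is across (about 60 mm of travel), its handle is down in the other notch, and the clip moved about 25 mm to a hard stop and stayed there; the tin, bottle and hammer were not approached, and no verdict came back.

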